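# Load a step-pulley weld mandrel and lock its sprung steady

## Task

Make the weld mandrel ready for tacking a step pulley. Pull up the sprung black knob, swing the red steady aside and let it snap down into its parked notch; take the leftover rusty tube off the arbor and stand it upright on the table well clear of the stand; then thread every pulley sheave you find on the table onto the arbor, hub up, largest diameter at the bottom and each next smaller on top, fully down. Finally pull the knob again, swing the steady back over the arbor and let it snap fully home in its notch, and leave the drilled block and the square tube where they lie.

Things in the scene. Friction and masses are not known exactly. Their poses are not given: they have to be found in the camera images.
- stand: blue weld stand, fixed to the table at varying place and yaw; origin under the middle of its base, z up, its y axis runs from post to arbor. Base 64 mm wide, 14 mm thick, with round ends 100 mm across. The arbor stands at y = +65 mm, the round post (58 mm across, 124 mm high) at y = -65 mm
- arbor_foot (a point): centre of the arbor's seat, on which the lowest part's underside rests, 25 mm above the table. The seat is a round steel flange 48 mm across
- arbor_tip (a point): top end of the vertical steel arbor, 134 mm above the table and 109 mm above its seat: while a low part is threaded on, this end stands up between the fingers, so leave the gripper's palm room above it and let the first sheaves slide the last bit down. The arbor is 19 mm in diameter up to 119 mm above the table, then tapers to a 14 mm journal which ends here
- knob (a point): middle of the black star knob over the post: about 43 mm across its lobes (fingers meet a round body 39 mm in diameter), from 169 to 195 mm above the table when down, this point at 180 mm. Knob and red steady are one piece that lifts and turns about the vertical axis through this point. Below it a 20 mm neck, then the steady's hub, 60 mm across, top at 146 to 152 mm
- bush (a point): centre of the brass bush at the free end of the red steady, 130 mm from the knob's axis, 136 mm above the table when down; the arm is 26 mm wide, from 128 to 150 mm above the table when down. In the locked notch the bush sits over the arbor's journal, so that nothing can be threaded on or taken off
- steady_turn (a joint): angle of the steady about the post, rad: 0 locked over the arbor (at the start), 1.309 (75 degrees) parked; it grows clockwise seen from above. Stops bar it 0.04 rad beyond either notch
- steady_lift (a joint): how far knob and steady are pulled up, m: 0 down in a notch, 0.024 at most. The pin under the hub sits 17 mm deep in its notch: pull up 0.019 or more before turning, it cannot turn otherwise. Spring and weight pull down with 8 N (down) to 13 N (up). Let go within 0.12 rad of a notch it snaps down by itself; elsewhere the pin rides on the crown and the lift stays near 0.017
- tube: rusty pipe offcut, outer diameter 43 mm, bore about 30 mm, 70 mm long, 0.18 kg, open at both ends; origin at the centre of its lower end, z along the tube. Starts upright on the arbor's seat. Clear table to stand it on, or to set a sheave aside, lies between the sheaves at x 0.43 to 0.53, y -0.05 to 0.32; a tool box 120 mm high stands beyond x 0.47, y 0.43
- sheave_112: grey steel pulley sheave, 112 mm in diameter: an 8 mm thick disc with a V-grooved rim, and on it a round hub 40 mm in diameter, 20 mm high over all, with a 24 mm bore right through; about 0.37 kg. Origin: centre of its underside, z up through the hub. Starts hub up on the table; some sheaves are absent from run to run. Threaded sheaves rest on one another, 20 mm apart
- sheave_100: grey steel pulley sheave, 100 mm in diameter: an 8 mm thick disc with a V-grooved rim, and on it a round hub 40 mm in diameter, 20 mm high over all, with a 24 mm bore right through; about 0.34 kg. Origin: centre of its underside, z up through the hub. Starts hub up on the table; some sheaves are absent from run to run. Threaded sheaves rest on one another, 20 mm apart
- sheave_88: grey steel pulley sheave, 88 mm in diameter: an 8 mm thick disc with a V-grooved rim, and on it a round hub 40 mm in diameter, 20 mm high over all, with a 24 mm bore right through; about 0.31 kg. Origin: centre of its underside, z up through the hub. Starts hub up on the table; some sheaves are absent from run to run. Threaded sheaves rest on one another, 20 mm apart
- sheave_76: grey steel pulley sheave, 76 mm in diameter: an 8 mm thick disc with a V-grooved rim, and on it a round hub 40 mm in diameter, 20 mm high over all, with a 24 mm bore right through; about 0.28 kg. Origin: centre of its underside, z up through the hub. Starts hub up on the table; some sheaves are absent from run to run. Threaded sheaves rest on one another, 20 mm apart
- sheave_64: grey steel pulley sheave, 64 mm in diameter: an 8 mm thick disc with a V-grooved rim, and on it a round hub 40 mm in diameter, 20 mm high over all, with a 24 mm bore right through; about 0.25 kg. Origin: centre of its underside, z up through the hub. Starts hub up on the table; some sheaves are absent from run to run. Threaded sheaves rest on one another, 20 mm apart
- jig_block: grey drilled steel block, 50 x 90 x 28 mm; origin at the centre of its underside. Bystander
- square_tube: rusty square tube offcut, 140 x 40 x 40 mm, lying along its x axis; origin at the centre of its underside. Bystander
There are look-alikes about, which are no part of the job. What is shaped like the sheave_88 but turquoise is not meant.

How it is judged:
By the outcome, as a careful person would: the job done as asked, in the order asked, and still so for the second after the job is handed in, with the robot touching nothing.
Of sheave_112, sheave_100, sheave_88, sheave_76, sheave_64 only 3 to 5 are there at a start; the rules pass over those that are not, and their reading is None.
At some moment in a run one of sheave_112, sheave_100, sheave_88, sheave_76, sheave_64 may be knocked a few centimetres aside while the robot is not near it.
Once in a run the grip may slacken for a moment while it holds something.
It also fails if it takes over 210 s, if anything falls off the work surface, if the arm or the gripper's body presses on something with over 40 N, if the wrist force passes 120 N, or if a joint passes its speed limit or range.

## Robot

A 7-joint arm with a two-finger parallel gripper is mounted at the origin on a cart in front of the work surface, level with it; the furniture and walls round the work are solid. World frame = base frame: x ahead of the robot, y to its left, z up, the work surface at z = 0. Lengths are in m, angles in rad, forces in N, time in s.
With the tool pointing down it reaches from about 0.425 to 0.925 m from the base axis. Payload 6.8 kg.
Tool frame: the origin (TCP) lies on the mounting face of the last link; the fingertips stand 173 mm ahead of it and the grasp point (between the pads) lies 155 mm ahead of it; z points along the fingers, y is the line along which they close (so a half turn about z gives the same grasp; the last joint's range is limited). The gripper opens to 85 mm and grips with 20 to 120 N. Pads are 22 mm wide; open, the fingers measure 114 mm over their backs; the gripper's body (76 mm by 85 mm) begins 54 mm behind the grasp point. The pads swing forward as they close: fully open they stand 13 mm farther back than shut.
Start: joints at [1.125, 0.477, 0.022, 1.555, -0.011, 1.109, -0.083], TCP at [0.224, -0.637, 0.405] pointing down, gripper open.
Joint ranges: [-2.96, 2.96], [-0.34, 2.1], [-1.41, 1.46], [0.24, 2.44], [-1.37, 4.51], [0.17, 1.92], [-2.96, 2.96]. Speed limits (rad/s): [2.39, 2.39, 3.14, 3.14, 3.14, 3.14, 3.14].

## Interface

Orientations are given as a rotation vector (axis times angle).
In Python, from bench import r gives the robot as it stands.
- The arm moves only by the tool carry_out, never from a script. Its argument "moves" is a list of rows, each a list of 5 numbers: the shift along the tool's x, y, z in m, then the turn about the tool's z in rad, then the finger opening in m, from 0 to 0.0854. In form: [[dx, dy, dz, roll, claw], ...]. A call has exactly 8 rows; each row is the pose to reach, as a shift and turn from the pose commanded when the call began, along the tool's axes at that moment; what a row does not reach only later rows make up. A row lasts 1/10 s, in which the tool goes at most 50 mm and 8.59 degrees, less where a joint would pass 70% of its speed; a pose out of reach is approached as far as the arm can. A call with a gripper value outside its range is refused whole. The fingers move at their own pace and stop on an object; "force" is the grip in N (left out, the last holds). Time passes only in rows, so rows that repeat a pose let the fingers close, or fill a call up. It gives the time, the measured TCP pose, the force, the opening and the grip force at its end, in the units of the state.
- r.get_obs(): the state, without advancing time (a new reading comes with each control period).
- r.grab_frame(name): name is "scene" or "top"; returns the picture (480x640x3 uint8, red, green, blue); there is no depth.
- r.calibration(name): a dict with "fx", "fy", "cx", "cy" (pixels), "rvec" (rotation vector, rad) and "tvec" (3), from world to camera coordinates, as OpenCV has them. Camera axes: x right, y down, z forward; pixel columns grow to the right and rows downward; lengths in m; the calibration is good to about 2 mm. A picture is of the moment at which its call begins. calibration takes no time and is no camera call.
- r.hand_in(): hands the job in; it is judged then, once.
The state is a dict: "clock": time; "joints": joint angles; "qvel": joint speeds; "tau": joint torques, N m; "tcp_pos": TCP position; "orientation": TCP orientation; "contact_force": force on the tool from outside, world axes, zero at the start; "moment": the same for the moment, N m; "grip_width": finger opening in m; "gripper_force": force on a finger pad.
Only numpy, scipy, OpenCV 4.12 (cv2) and the standard library are available. Lean on these libraries where they do the work, as an engineer would, in place of code of your own. Each camera call takes 0.05 s, during which the arm holds its last target. There are 200 camera calls.

## Working session

There is one attempt and no reset: what is moved stays moved. The work goes in short steps, Python scripts to look and compute and a tool call to move; the robot and the scene stay as the last step left them, time stands still between calls to the robot, and variables do not carry over. Pictures are saved under pics/ and viewed, at most 14 in all, crops included, and the job is handed in when it is done.

Besides the shell and the picture viewer there is one more tool, called after ">>>" by a JSON object that holds its "fn" and its "kwargs", one argument or row to a line. carry_out: Moves the arm, as the interface text tells. Its arguments: {"type":"object","properties":{"moves":{"type":"array","items":{"type":"array","items":{"type":"number"}}},"force":{"type":"number"}},"required":["moves"]}

```bash
ls; mkdir -p pics; python3 - <<'E'
from bench import r
import cv2
for n in("scene","top"):
    cv2.imwrite(f"pics/{n}0.png",r.grab_frame(n)[:,:,::-1]); print(n,r.calibration(n))
print(r.get_obs())
E
```

```text
pics
scene {'fx': 496.4806040565546, 'fy': 496.4806040565546, 'cx': 325.5371365646381, 'cy': 240.74075736275944, 'rvec': array([ 1.17628635, -2.14120464,  1.11418895]), 'tvec': array([0.30362534, 0.36723506, 0.69640316])}
top {'fx': 446.1428603886455, 'fy': 446.1428603886455, 'cx': 320.7255483801944, 'cy': 233.04606183098113, 'rvec': array([ 2.11978808, -2.17188772,  0.12147523]), 'tvec': array([0.02199726, 0.59375237, 1.17818194])}
{'clock': 0.1, 'joints': array([ 1.12490011,  0.47774382,  0.02235315,  1.55632409, -0.0114992 ,
        1.10929629, -0.08308854]), 'qvel': array([ 0.00104479, -0.00145219,  0.00146374, -0.00191185,  0.00175346,
        0.00050264,  0.0008063 ]), 'tau': array([ 4.28752508e-03, -5.97756994e+01,  1.61373217e+00, -2.81950450e+01,
        1.28920359e-02,  5.10897866e-03, -5.83513696e-06]), 'tcp_pos': array([ 0.2236276 , -0.63662971,  0.40381724]), 'orientation': array([-3.09531223e+00, -5.27857269e-01,  6.26570752e-04]), 'contact_force': array([ 0.5405784 , -0.43348447,  0.16569987]), 'moment': array([-0.03710156,  0.01399099, -0.0372537 ]), 'gripper_force': 0.0, 'grip_width': 0.08558407692049505}
```

View pics/scene0.png

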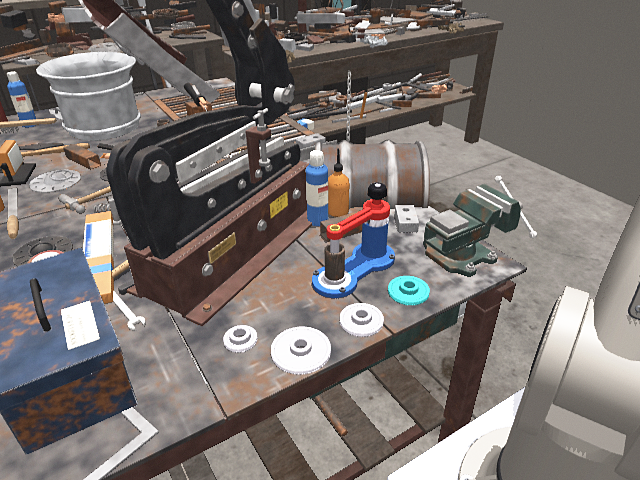

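View pics/top0.png

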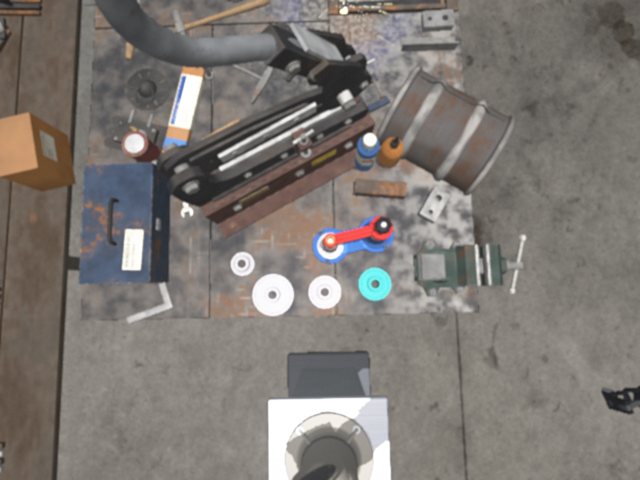

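The scene view shows the three white sheaves at (240,338), (301,350) and (362,319), with the turquoise decoy at (409,290). The bush is at (335,231) and the knob at (377,190). In the top view the sheaves are at (242,264), (273,295) and (325,292), the bush at (330,242) and the knob at (381,227).

```bash
cat > h.py <<'E'
from bench import r
import cv2, numpy as np
from scipy.spatial.transform import Rotation as R
def cam(n):
    c=r.calibration(n); return c,R.from_rotvec(c["rvec"]).as_matrix(),np.array(c["tvec"])
def plane(n,px,z):
    c,M,t=cam(n); px=np.atleast_2d(np.float64(px))
    d=np.c_[(px[:,0]-c["cx"])/c["fx"],(px[:,1]-c["cy"])/c["fy"],np.ones(len(px))]@M
    o=-M.T@t; s=(z-o[2])/d[:,2]; return o+d*s[:,None]
def tri(p1,p2):
    P=[]
    for n in("scene","top"):
        c,M,t=cam(n); K=np.array([[c["fx"],0,c["cx"]],[0,c["fy"],c["cy"]],[0,0,1]]); P.append(K@np.c_[M,t])
    X=cv2.triangulatePoints(P[0],P[1],np.float64(p1).reshape(2,1),np.float64(p2).reshape(2,1))[:,0]; return X[:3]/X[3]
def proj(n,X):
    c,M,t=cam(n); p=M@np.array(X)+t; return c["fx"]*p[0]/p[2]+c["cx"],c["fy"]*p[1]/p[2]+c["cy"]
def circ(P):
    A=np.c_[2*P[:,:2],np.ones(len(P))]; s=np.linalg.lstsq(A,(P[:,:2]**2).sum(1),rcond=None)[0]
    return s[0],s[1],2*np.sqrt(s[2]+s[0]**2+s[1]**2)
def blobs(img,n,z,mask,amin=250,box=((.38,.62),(-.3,.4))):
    cs=cv2.findContours(mask.astype(np.uint8),cv2.RETR_EXTERNAL,cv2.CHAIN_APPROX_NONE)[0]; out=[]
    for c in cs:
        if cv2.contourArea(c)<amin: continue
        h=cv2.convexHull(c)[:,0]; hh=np.zeros(img.shape[:2],np.uint8); cv2.drawContours(hh,[h],-1,1,1)
        e=np.argwhere(hh)[:,::-1]; q=circ(plane(n,e,z))
        if box[0][0]<q[0]<box[0][1] and box[1][0]<q[1]<box[1][1]: out.append(np.round(q,4))
    return out
def sheaves():
    for n in("scene","top"):
        im=r.grab_frame(n); hsv=cv2.cvtColor(im,cv2.COLOR_RGB2HSV)
        print(n,blobs(im,n,.007,(hsv[...,2]>185)&(hsv[...,1]<40)))
def yaw():
    m=R.from_rotvec(r.get_obs()["orientation"]).as_matrix(); return m
def go(x,y,z,a=None):
    """shift (tool axes) and roll to bring grasp point to x,y,z(world), tool y axis along angle a (deg, mod 180)"""
    o=r.get_obs(); m=R.from_rotvec(o["orientation"]).as_matrix(); g=o["tcp_pos"]+m@[0,0,.155]
    d=m.T@(np.array([x,y,z])-g); cur=np.degrees(np.arctan2(m[1,1],m[0,1])); roll=0
    if a is not None: roll=-((a-cur+90)%180-90)
    print("grasp",g.round(4),"yaw_y %.1f"%cur,"tilt",m[:,2].round(3),"-> d",d.round(4),"roll %.3f"%np.radians(roll),"j7 %.2f"%o["joints"][6], "t %.1f"%o["clock"])
E
python3 - <<'E'
from h import *
sheaves()
im={n:r.grab_frame(n) for n in("scene","top")}
def red(n,x0,x1,y0,y1,f):
    h=cv2.cvtColor(im[n],cv2.COLOR_RGB2HSV); m=np.zeros(h.shape[:2],bool); m[y0:y1,x0:x1]=f(h)[y0:y1,x0:x1]
    ys,xs=np.nonzero(m); print(n,len(xs),xs.mean(),ys.mean(),xs.min(),xs.max(),ys.min(),ys.max()); return xs.mean(),ys.mean()
dark=lambda h:h[...,2]<45
a=red("scene",365,390,180,205,dark); b=red("top",365,396,212,240,dark)
print("knob",tri(a,b))
blue=lambda h:(abs(h[...,0].astype(int)-110)<10)&(h[...,1]>150)&(h[...,2]>60)
for n,b_ in(("top",(305,400,210,270)),):
    red(n,*b_,blue)
for n,b in(("scene",(300,400,175,300)),("top",(305,400,210,270))):
    x0,x1,y0,y1=b; cv2.imwrite(f"pics/{n}1.png",cv2.resize(im[n][y0:y1,x0:x1,::-1],None,fx=6 if n=="top" else 4.5,fy=6 if n=="top" else 4.5,interpolation=2))
print(proj("scene",[.5,0,0]),proj("top",[.5,0,0]))
go(.5,0,.3,0)
E
```

```text
scene [array([0.4253, 0.1482, 0.1194]), array([0.5133, 0.2288, 0.0682]), array([0.4312, 0.0027, 0.0919])]
top [array([0.4352, 0.0017, 0.0922]), array([0.4307, 0.1452, 0.1152]), array([0.5182, 0.2286, 0.0656])]
scene 187 376.72192513368987 192.55080213903744 368 386 183 199<stdin>:6: RuntimeWarning: Mean of empty slice.
  ret = ret.dtype.type(ret / rcount)
Traceback (most recent call last):
ValueError: zero-size array to reduction operation minimum which has no identity
```

```bash
python3 - <<'E'
from h import *
im={n:r.grab_frame(n) for n in("scene","top")}
for n,b in(("scene",(300,400,175,300)),("top",(305,400,210,270))):
    x0,x1,y0,y1=b; cv2.imwrite(f"pics/{n}1.png",cv2.resize(im[n][y0:y1,x0:x1,::-1],None,fx=6 if n=="top" else 4.5,fy=6 if n=="top" else 4.5,interpolation=2))
go(.5,0,.3,0)
E
```

```text
grasp [ 0.2237 -0.6368  0.2496] yaw_y -70.6 tilt [-0.  0. -1.] -> d [ 0.4717 -0.5093 -0.0503] roll -1.233 j7 -0.08 t 0.4
```

View pics/scene1.png

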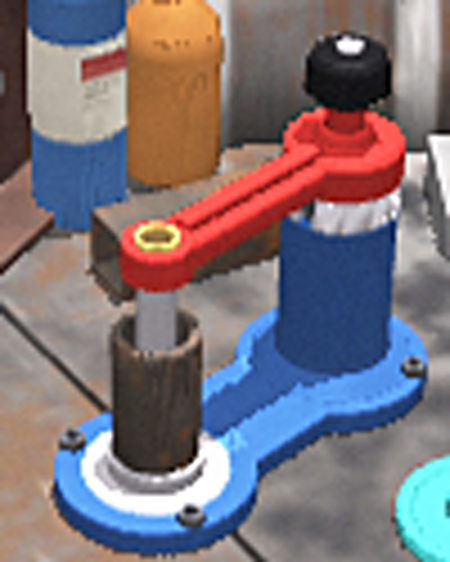

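View pics/top1.png

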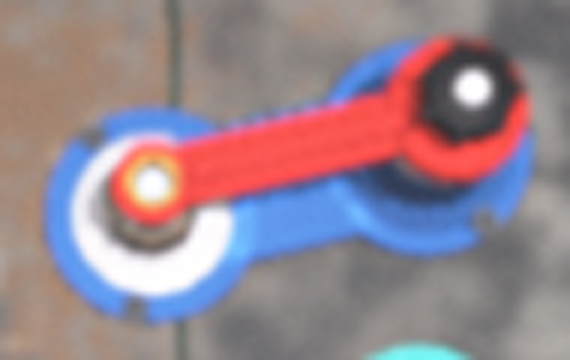

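The scene crop shows the knob cap at (377.8,185) and the bush top at (334.9,227.7). In the top crop the bush is at (330.3,240.5), the cap dot at (383.5,224.7), and the arbor-end base disc is centred near (329.7,245.7).

```bash
python3 - <<'E'
from h import *
o=.0
k=tri((377.8-.4,185-.4),(383.5-.4,224.7-.4)); b=tri((334.5,227.3),(329.9,240.1)); print("knobtop",k,"bushtop",b,np.linalg.norm((k-b)[:2]))
for z,n,p in((.195,"scene",(377.4,184.6)),(.195,"top",(383.1,224.3)),(.150,"scene",(334.5,227.3)),(.150,"top",(329.9,240.1)),(.014,"top",(329.3,245.3))): print(n,z,plane(n,p,z).round(4))
# blue base disc at the arbor end, by hull circle fit in top view and white seat ring
im=r.grab_frame("top"); h=cv2.cvtColor(im,cv2.COLOR_RGB2HSV)
m=(abs(h[...,0].astype(int)-108)<14)&(h[...,1]>110)&(h[...,2]>60); m[:, :300]=0; m[:,400:]=0; m[:205]=0; m[275:]=0
ys,xs=np.nonzero(m); 
hull=cv2.convexHull(np.c_[xs,ys].astype(np.int32))[:,0]
hh=np.zeros(m.shape,np.uint8); cv2.drawContours(hh,[hull],-1,1,1); e=np.argwhere(hh)[:,::-1]
P=plane("top",e,.012)
L=P[e[:,0]<326]; print("arborbase",circ(L),len(L)); L=P[e[:,0]>383]; print("postbase",circ(L),len(L))
E
```

```text
knobtop [ 0.59022374 -0.14452024  0.19382257] bushtop [ 0.56138016 -0.01706725  0.14607179] 0.13067599894713655
scene 0.195 [[ 0.5879 -0.1439  0.195 ]]
top 0.195 [[ 0.5908 -0.1435  0.195 ]]
scene 0.15 [[ 0.556  -0.0143  0.15  ]]
top 0.15 [[ 0.5614 -0.0164  0.15  ]]
top 0.014 [[ 0.5625 -0.015   0.014 ]]
arborbase (np.float64(0.5624455177935332), np.float64(-0.015563051565801622), np.float64(0.09421451744789074)) 40
postbase (np.float64(0.5796380354945923), np.float64(-0.16148259239816065), np.float64(0.05764976730085165)) 25
```

```bash
python3 - <<'E'
from h import *
go(.5895,-.1438,.30,30)
E
```

```text
grasp [ 0.2237 -0.6368  0.2496] yaw_y -70.6 tilt [-0.  0. -1.] -> d [ 0.5085 -0.3439 -0.0503] roll 1.385 j7 -0.08 t 0.5
```

>>> {"fn": "carry_out", "kwargs": {
  "moves": [
    [0.01,-0.007,-0.04,-0.14,0.085],
    [0.045,-0.03,-0.06,-0.28,0.085],
    [0.085,-0.057,-0.07,-0.42,0.085],
    [0.125,-0.084,-0.07,-0.56,0.085],
    [0.165,-0.111,-0.07,-0.7,0.085],
    [0.205,-0.138,-0.07,-0.84,0.085],
    [0.245,-0.165,-0.07,-0.98,0.085],
    [0.285,-0.192,-0.07,-1.12,0.085]
  ],
  "force": 60
}}

```text
clock: 1.25
tcp_pos: [0.4297, -0.3596, 0.4751]
orientation: [2.337, 2.098, -0.0]
contact_force: [1.0, 0.2, 0.6]
grip_width: 0.0848
gripper_force: 0.0
```

```bash
python3 - <<'E'
from h import *
go(.5895,-.1438,.27,24)
E
```

```text
grasp [ 0.4298 -0.3597  0.3201] yaw_y -6.2 tilt [ 0.    -0.001 -1.   ] -> d [0.2318 0.1356 0.05  ] roll -0.526 j7 0.40 t 1.2
```

>>> {"fn": "carry_out", "kwargs": {
  "moves": [
    [0.04,0.023,0,-0.12,0.085],
    [0.08,0.046,0,-0.24,0.085],
    [0.12,0.07,0,-0.36,0.085],
    [0.16,0.094,0.01,-0.48,0.085],
    [0.2,0.117,0.03,-0.526,0.085],
    [0.232,0.1356,0.05,-0.526,0.085],
    [0.232,0.1356,0.05,-0.526,0.085],
    [0.232,0.1356,0.05,-0.526,0.085]
  ]
}}

```text
clock: 2.05
tcp_pos: [0.5901, -0.1452, 0.4241]
orientation: [-1.715, -2.63, 0.001]
contact_force: [0.5, 0.3, 0.3]
grip_width: 0.0854
gripper_force: 0.0
```

```bash
python3 - <<'E'
from h import *
go(.5895,-.1438,.182,24)
E
```

```text
grasp [ 0.5899 -0.1452  0.2691] yaw_y 23.8 tilt [-0.001  0.    -1.   ] -> d [0.0013 0.0003 0.0871] roll -0.004 j7 0.37 t 2.0
```

Descend over the knob and close.

>>> {"fn": "carry_out", "kwargs": {
  "moves": [
    [0.001,0,0.03,0,0.085],
    [0.001,0,0.06,0,0.085],
    [0.001,0,0.075,0,0.085],
    [0.001,0,0.086,0,0.085],
    [0.001,0,0.086,0,0.03],
    [0.001,0,0.086,0,0.03],
    [0.001,0,0.086,0,0.03],
    [0.001,0,0.086,0,0.03]
  ],
  "force": 60
}}

```text
clock: 2.85
tcp_pos: [0.5898, -0.1453, 0.3404]
orientation: [1.718, 2.628, 0.0]
contact_force: [-2.5, 0.1, 4.6]
grip_width: 0.0368
gripper_force: 59.6
```

>>> {"fn": "carry_out", "kwargs": {
  "moves": [
    [0,0,0,0,0.03],
    [0,0,0,0,0.03],
    [0,0,0,0,0.03],
    [0,0,0,0,0.03],
    [0,0,0,0,0.03],
    [0,0,0,0,0.03],
    [0,0,0,0,0.03],
    [0,0,0,0,0.03]
  ]
}}

```text
clock: 3.65
tcp_pos: [0.5898, -0.1452, 0.3404]
orientation: [1.718, 2.628, 0.0]
contact_force: [-2.5, -0.6, 5.2]
grip_width: 0.0367
gripper_force: 59.7
```

```bash
python3 - <<'E'
from h import *
go(.5895,-.1438,.182,24); print(r.get_obs()["contact_force"])
E
```

```text
grasp [ 0.5901 -0.1454  0.1854] yaw_y 23.6 tilt [ 0.002 -0.001 -1.   ] -> d [0.0017 0.0001 0.0034] roll -0.006 j7 0.33 t 3.6
[-2.5499066  -0.58334066  5.17232956]
```

>>> {"fn": "carry_out", "kwargs": {
  "moves": [
    [0,0,-0.006,0,0.03],
    [0,0,-0.012,0,0.03],
    [0,0,-0.018,0,0.03],
    [0,0,-0.022,0,0.03],
    [0,0,-0.0225,0,0.03],
    [0,0,-0.0225,0,0.03],
    [0,0,-0.0225,0,0.03],
    [0,0,-0.0225,0,0.03]
  ],
  "force": 90
}}

```text
clock: 4.45
tcp_pos: [0.5897, -0.1453, 0.3608]
orientation: [1.719, 2.629, 0.001]
contact_force: [5.7, -0.9, -12.2]
grip_width: 0.0358
gripper_force: 91.2
```

```bash
python3 - <<'E'
from h import *
go(.5895,-.1438,.206,24); print(r.get_obs()["contact_force"])
im=r.grab_frame("scene"); cv2.imwrite("pics/s2.png",cv2.resize(im[120:320,270:500,::-1],None,fx=3,fy=3))
E
```

```text
grasp [ 0.5898 -0.1453  0.2058] yaw_y 23.7 tilt [ 0.001  0.    -1.   ] -> d [ 0.0015  0.0004 -0.0002] roll -0.006 j7 0.34 t 4.5
[  5.67755921  -0.92196353 -12.22053558]
```

View pics/s2.png

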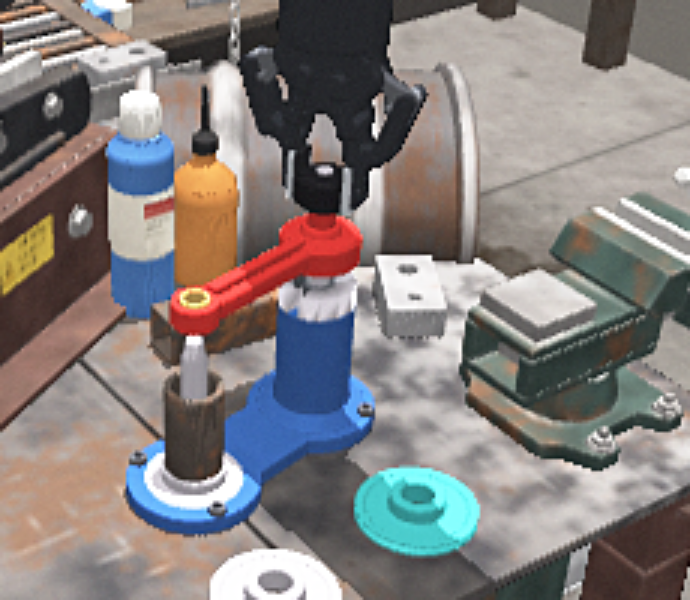

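The steady is lifted: the bush at crop (195,297) is clear of the journal and the knob is firmly held. Raise slightly more, then swing 75° clockwise.

>>> {"fn": "carry_out", "kwargs": {
  "moves": [
    [0,0,-0.001,0,0.03],
    [0,0,-0.001,0.12,0.03],
    [0,0,-0.001,0.26,0.03],
    [0,0,-0.001,0.4,0.03],
    [0,0,-0.001,0.54,0.03],
    [0,0,-0.001,0.68,0.03],
    [0,0,-0.001,0.82,0.03],
    [0,0,-0.001,0.96,0.03]
  ]
}}

```text
clock: 5.3
tcp_pos: [0.5892, -0.1453, 0.3614]
orientation: [-2.743, -1.531, 0.002]
contact_force: [4.2, -1.0, -12.3]
grip_width: 0.0357
gripper_force: 91.2
```

>>> {"fn": "carry_out", "kwargs": {
  "moves": [
    [0,0,0,0.1,0.03],
    [0,0,0,0.2,0.03],
    [0,0,0,0.3,0.03],
    [0,0,0,0.34,0.03],
    [0,0,0,0.345,0.03],
    [0,0,0,0.345,0.03],
    [0,0,0,0.345,0.03],
    [0,0,0,0.345,0.03]
  ]
}}

```text
clock: 6.1
tcp_pos: [0.5891, -0.1452, 0.3617]
orientation: [-2.961, -1.047, 0.002]
contact_force: [1.8, -1.5, -12.8]
grip_width: 0.0361
gripper_force: 91.1
```

```bash
python3 - <<'E'
from h import *
go(.5895,-.1438,.206,-51.3); print(r.get_obs()["contact_force"],r.get_obs()["moment"])
im=r.grab_frame("top"); cv2.imwrite("pics/t2.png",cv2.resize(im[160:300,290:450,::-1],None,fx=4,fy=4))
E
```

```text
grasp [ 0.5888 -0.1451  0.2067] yaw_y -51.1 tilt [-0.002  0.    -1.   ] -> d [ 0.0014 -0.0006  0.0007] roll 0.004 j7 -0.85 t 6.1
[  1.795971    -1.48422663 -12.78112029] [-0.60061729 -0.46588962  0.02068056]
```

View pics/t2.png

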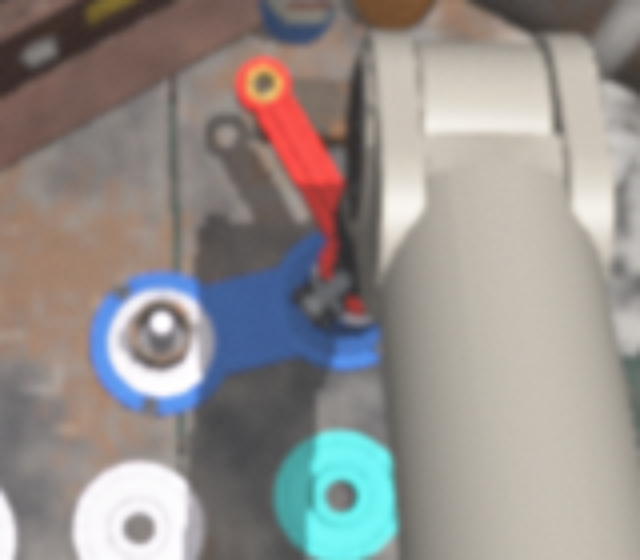

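The top crop shows the steady swung to the far side, with the bush at (356,180). The arbor tip is now exposed at (330,240.5).

```bash
python3 - <<'E'
from h import *
b=plane("top",(355.6,179.8),.170)[0]; k=np.array([.5893,-.1448]); d=b[:2]-k
print(b,np.hypot(*d),np.degrees(np.arctan2(d[1],d[0])))
print("tip",plane("top",(329.7,240.2),.134))
E
```

```text
[ 0.70711572 -0.08353864  0.17      ] 0.13279118414354804 27.473354134915546
tip [[ 0.56297377 -0.01599511  0.134     ]]
```

>>> {"fn": "carry_out", "kwargs": {
  "moves": [
    [0,0,0.005,0,0.03],
    [0,0,0.01,0,0.03],
    [0,0,0.015,0,0.03],
    [0,0,0.02,0,0.03],
    [0,0,0.021,0,0.03],
    [0,0,0.021,0,0.03],
    [0,0,0.021,0,0.03],
    [0,0,0.021,0,0.03]
  ]
}}

```text
clock: 6.95
tcp_pos: [0.5892, -0.1452, 0.3411]
orientation: [-2.962, -1.046, 0.001]
contact_force: [-3.5, -0.7, -8.7]
grip_width: 0.0361
gripper_force: 91.7
```

```bash
python3 - <<'E'
from h import *
go(.5895,-.1438,.19,-51.3); print(r.get_obs()["contact_force"],r.get_obs()["moment"])
E
```

```text
grasp [ 0.5891 -0.1452  0.1861] yaw_y -51.1 tilt [-0.001  0.    -1.   ] -> d [ 0.0012 -0.0008 -0.0039] roll 0.003 j7 -0.85 t 7.0
[-3.52266721 -0.71943546 -8.69739169] [-0.43194791  0.65712614  0.00847177]
```

>>> {"fn": "carry_out", "kwargs": {
  "moves": [
    [0,0,0,0,0.05],
    [0,0,0,0,0.085],
    [0,0,0,0,0.085],
    [0,0,0,0,0.085],
    [0,0,0,0,0.085],
    [0,0,0,0,0.085],
    [0,0,-0.02,0,0.085],
    [0,0,-0.05,0,0.085]
  ]
}}

```text
clock: 7.75
tcp_pos: [0.5889, -0.145, 0.3899]
orientation: [-2.96, -1.045, 0.006]
contact_force: [0.8, -0.6, 0.3]
grip_width: 0.0852
gripper_force: 0.0
```

>>> {"fn": "carry_out", "kwargs": {
  "moves": [
    [0,0,-0.04,0,0.085],
    [0,0,-0.07,0,0.085],
    [0,0,-0.07,0,0.085],
    [0,0,-0.07,0,0.085],
    [0,0,-0.07,0,0.085],
    [0,0,-0.07,0,0.085],
    [0,0,-0.07,0,0.085],
    [0,0,-0.07,0,0.085]
  ]
}}

```text
clock: 8.55
tcp_pos: [0.5894, -0.1452, 0.4605]
orientation: [-2.962, -1.046, 0.002]
contact_force: [0.3, -0.7, 0.4]
grip_width: 0.0851
gripper_force: 0.0
```

```bash
python3 - <<'E'
from h import *
go(.5615,-.0158,.27,103)
im=r.grab_frame("scene"); cv2.imwrite("pics/s3.png",cv2.resize(im[120:320,270:500,::-1],None,fx=3,fy=3))
E
```

```text
grasp [ 0.5893 -0.1451  0.3055] yaw_y -51.1 tilt [-0.001  0.    -1.   ] -> d [ 0.0596 -0.1181  0.0356] roll 0.452 j7 -0.82 t 8.6
```

View pics/s3.png

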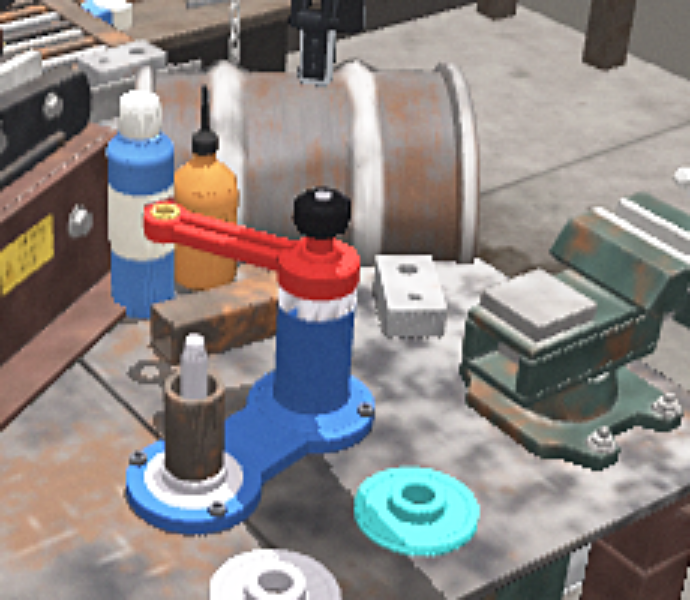

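The steady is parked and down: the knob is at its original height (crop 320,190), the tube is exposed at (195,420), and the arbor tip is at (193,340). Next is the tube.

>>> {"fn": "carry_out", "kwargs": {
  "moves": [
    [0.02,-0.04,0,0,0.085],
    [0.04,-0.08,0.01,0,0.085],
    [0.06,-0.118,0.035,0,0.085],
    [0.06,-0.118,0.07,0,0.085],
    [0.06,-0.118,0.1,0,0.085],
    [0.06,-0.118,0.1,0,0.085],
    [0.06,-0.118,0.1,0,0.085],
    [0.06,-0.118,0.1,0,0.085]
  ]
}}

```text
clock: 9.4
tcp_pos: [0.5629, -0.0158, 0.363]
orientation: [2.962, 1.045, 0.004]
contact_force: [0.4, -0.1, -0.4]
grip_width: 0.085
gripper_force: 0.0
```

```bash
python3 - <<'E'
from h import *
go(.5605,-.0157,.09)
E
```

```text
grasp [ 0.5634 -0.0158  0.208 ] yaw_y -51.1 tilt [ 0.003  0.    -1.   ] -> d [-0.0024 -0.0021  0.118 ] roll 0.000 j7 -1.08 t 9.4
```

>>> {"fn": "carry_out", "kwargs": {
  "moves": [
    [-0.001,-0.001,0.03,0,0.085],
    [-0.0015,-0.001,0.06,0,0.085],
    [-0.0015,-0.001,0.09,0,0.085],
    [-0.0015,-0.001,0.107,0,0.085],
    [-0.0015,-0.001,0.116,0,0.085],
    [-0.0015,-0.001,0.116,0,0.03],
    [-0.0015,-0.001,0.116,0,0.03],
    [-0.0015,-0.001,0.116,0,0.03]
  ],
  "force": 60
}}

```text
clock: 10.2
tcp_pos: [0.5611, -0.0158, 0.2467]
orientation: [2.962, 1.045, 0.004]
contact_force: [1.2, -1.1, 0.5]
grip_width: 0.0433
gripper_force: 0.5
```

>>> {"fn": "carry_out", "kwargs": {
  "moves": [
    [0,0,0,0,0.03],
    [0,0,0,0,0.03],
    [0,0,-0.02,0,0.03],
    [0,0,-0.05,0,0.03],
    [0,0,-0.08,0,0.03],
    [0,0,-0.12,0,0.03],
    [0,0,-0.14,0,0.03],
    [0,0,-0.14,0,0.03]
  ]
}}

```text
clock: 11.0
tcp_pos: [0.5612, -0.0156, 0.3894]
orientation: [2.96, 1.045, 0.011]
contact_force: [0.3, -0.3, -1.4]
grip_width: 0.0408
gripper_force: 61.6
```

```bash
python3 - <<'E'
from h import *
go(.44,.3,.232)
im=r.grab_frame("scene"); cv2.imwrite("pics/s4.png",cv2.resize(im[120:370,190:450,::-1],None,fx=2.4,fy=2.4))
E
```

```text
grasp [ 0.5624 -0.0156  0.2344] yaw_y -51.1 tilt [ 0.008 -0.    -1.   ] -> d [ 0.1028 -0.3225  0.0014] roll 0.000 j7 -1.08 t 11.0
```

View pics/s4.png

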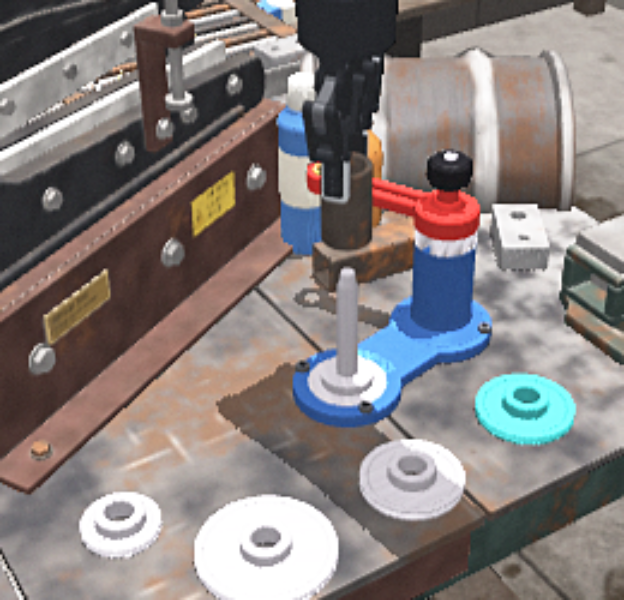

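The tube is clear of the arbor, held at crop (345,200), and the bare arbor is at (347,320). Next I carry the tube to its standing place.

>>> {"fn": "carry_out", "kwargs": {
  "moves": [
    [0.01,-0.03,0,0,0.03],
    [0.024,-0.075,0,0,0.03],
    [0.038,-0.12,0,0,0.03],
    [0.053,-0.165,0,0,0.03],
    [0.067,-0.21,0,0,0.03],
    [0.081,-0.255,0,0,0.03],
    [0.095,-0.297,0,0,0.03],
    [0.103,-0.322,0,0,0.03]
  ]
}}

```text
clock: 11.85
tcp_pos: [0.4358, 0.3027, 0.3839]
orientation: [-2.959, -1.052, 0.003]
contact_force: [0.5, 0.5, -2.3]
grip_width: 0.0406
gripper_force: 61.4
```

>>> {"fn": "carry_out", "kwargs": {
  "moves": [
    [0,0,0.03,0,0.03],
    [0,0,0.07,0,0.03],
    [0,0,0.11,0,0.03],
    [0,0,0.14,0,0.03],
    [0,0,0.15,0,0.03],
    [0,0,0.155,0,0.03],
    [0,0,0.155,0,0.03],
    [0,0,0.155,0,0.03]
  ]
}}

```text
clock: 12.65
tcp_pos: [0.4388, 0.3, 0.2315]
orientation: [-2.962, -1.045, -0.003]
contact_force: [0.4, 0.4, -2.2]
grip_width: 0.0411
gripper_force: 61.5
```

```bash
python3 - <<'E'
from h import *
go(.44,.3,.069); print(r.get_obs()["contact_force"])
im=r.grab_frame("scene"); cv2.imwrite("pics/s5.png",cv2.resize(im[180:430,110:370,::-1],None,fx=2.4,fy=2.4))
E
```

```text
grasp [0.4391 0.3002 0.0765] yaw_y -51.1 tilt [ 0.002  0.001 -1.   ] -> d [0.0006 0.0007 0.0075] roll 0.000 j7 -1.88 t 12.7
[ 0.38629598  0.36248684 -2.17296621]
```

View pics/s5.png

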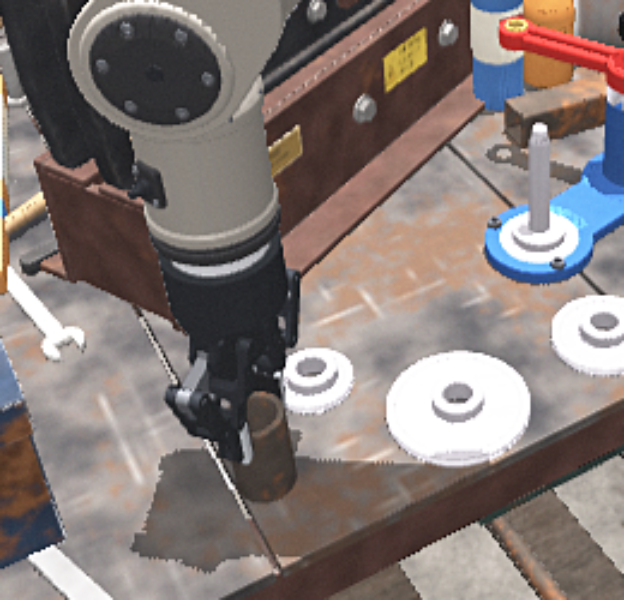

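The tube hangs upright just above the clear table, with its lower end at crop (265,490), away from the sheaves. Lower the last few millimetres and release.

>>> {"fn": "carry_out", "kwargs": {
  "moves": [
    [0,0,0.003,0,0.03],
    [0,0,0.006,0,0.03],
    [0,0,0.0075,0,0.03],
    [0,0,0.0085,0,0.03],
    [0,0,0.0085,0,0.03],
    [0,0,0.0085,0,0.03],
    [0,0,0.0085,0,0.03],
    [0,0,0.0085,0,0.03]
  ]
}}

```text
clock: 13.5
tcp_pos: [0.4384, 0.2995, 0.222]
orientation: [2.962, 1.046, 0.001]
contact_force: [-1.9, -2.0, 5.7]
grip_width: 0.0409
gripper_force: 62.2
```

>>> {"fn": "carry_out", "kwargs": {
  "moves": [
    [0,0,0,0,0.045],
    [0,0,0,0,0.06],
    [0,0,0,0,0.085],
    [0,0,0,0,0.085],
    [0,0,0,0,0.085],
    [0,0,-0.02,0,0.085],
    [0,0,-0.05,0,0.085],
    [0,0,-0.09,0,0.085]
  ]
}}

```text
clock: 14.3
tcp_pos: [0.4377, 0.299, 0.3113]
orientation: [2.962, 1.046, -0.006]
contact_force: [1.1, 0.5, 0.3]
grip_width: 0.0851
gripper_force: 0.0
```

>>> {"fn": "carry_out", "kwargs": {
  "moves": [
    [0,0,-0.03,0,0.085],
    [0,0,-0.06,0.0,0.085],
    [0,0,-0.08,0,0.085],
    [0,0,-0.1,0.0,0.085],
    [0,0,-0.1,0,0.085],
    [0,0,-0.1,0,0.085],
    [0,0,-0.1,0,0.085],
    [0,0,-0.1,0,0.085]
  ]
}}

```text
clock: 15.1
tcp_pos: [0.4381, 0.2993, 0.4105]
orientation: [2.962, 1.046, -0.003]
contact_force: [0.5, -0.6, 0.4]
grip_width: 0.0852
gripper_force: 0.0
```

```bash
python3 - <<'E'
from h import *
go(.44,.3,.26)
sheaves()
go(.428,.147,.2,0)
cv2.imwrite("pics/s6.png",r.grab_frame("scene")[:,:,::-1])
E
```

```text
grasp [0.4378 0.2991 0.2555] yaw_y -51.1 tilt [-0.002 -0.001 -1.   ] -> d [ 0.0023  0.0007 -0.0045] roll 0.000 j7 -1.74 t 15.1
scene [array([0.4833, 0.2334, 0.0934]), array([0.4221, 0.1575, 0.1312]), array([ 0.426 , -0.0102,  0.1063]), array([0.5549, 0.1728, 0.0744]), array([ 0.403 , -0.2332,  0.1279]), array([ 0.5671, -0.0215,  0.0733]), array([ 0.5116, -0.2065,  0.0844])]
top [array([0.4352, 0.0017, 0.0922]), array([0.4307, 0.1452, 0.1152]), array([0.5065, 0.235 , 0.0663]), array([ 0.5633, -0.0167,  0.0715])]
grasp [0.438  0.2992 0.2558] yaw_y -51.1 tilt [-0.001 -0.001 -1.   ] -> d [-0.1033  0.1122  0.056 ] roll -0.892 j7 -1.74 t 15.2
```

View pics/s6.png

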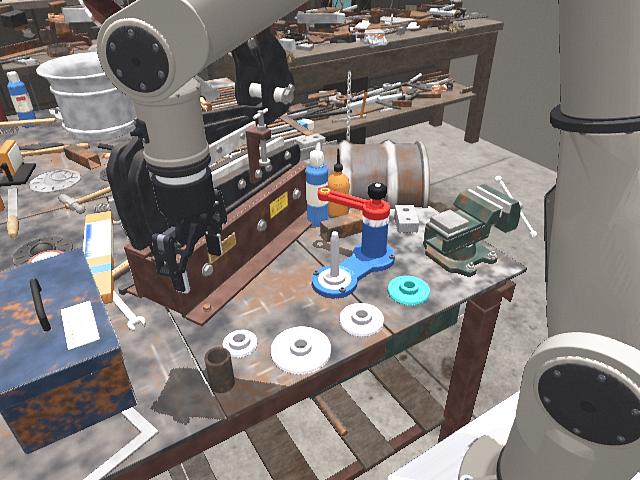

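The tube stands upright at (220,370), well clear of the stand, and the arbor is bare. Next is the largest sheave, with two grips at right angles to centre it.

>>> {"fn": "carry_out", "kwargs": {
  "moves": [
    [-0.015,0.016,0,-0.14,0.085],
    [-0.035,0.038,0,-0.28,0.085],
    [-0.055,0.06,0.01,-0.42,0.085],
    [-0.075,0.082,0.025,-0.56,0.085],
    [-0.095,0.103,0.04,-0.7,0.085],
    [-0.104,0.112,0.056,-0.84,0.085],
    [-0.104,0.112,0.075,-0.892,0.085],
    [-0.104,0.112,0.075,-0.892,0.085]
  ],
  "force": 25
}}

```text
clock: 16.05
tcp_pos: [0.4269, 0.146, 0.3347]
orientation: [-2.221, -2.219, 0.006]
contact_force: [-0.8, 0.5, 0.4]
grip_width: 0.0853
gripper_force: 0.0
```

```bash
python3 - <<'E'
from h import *
go(.428,.1467,.03,0)
im=r.grab_frame("top"); h=cv2.cvtColor(im,cv2.COLOR_RGB2HSV)
print(blobs(im,"top",.007,(h[...,2]>185)&(h[...,1]<40)))
E
```

```text
grasp [0.4262 0.1458 0.1797] yaw_y -0.0 tilt [-0.004 -0.001 -1.   ] -> d [0.0011 0.0024 0.1497] roll -0.001 j7 -0.63 t 16.1
[array([0.4355, 0.0016, 0.0918]), array([0.4399, 0.1236, 0.083 ]), array([0.4296, 0.2414, 0.1261]), array([ 0.5633, -0.0167,  0.0715])]
```

>>> {"fn": "carry_out", "kwargs": {
  "moves": [
    [0.001,0.001,0.04,0,0.085],
    [0.001,0.001,0.08,0,0.085],
    [0.001,0.001,0.12,0,0.085],
    [0.001,0.001,0.14,0,0.085],
    [0.001,0.001,0.149,0,0.085],
    [0.001,0.001,0.149,0,0.03],
    [0.001,0.001,0.149,0,0.03],
    [0.001,0.001,0.149,0,0.03]
  ],
  "force": 20
}}

```text
clock: 16.9
tcp_pos: [0.4294, 0.1484, 0.1891]
orientation: [2.221, 2.22, 0.004]
contact_force: [0.3, -0.0, -0.3]
grip_width: 0.044
gripper_force: 0.0
```

>>> {"fn": "carry_out", "kwargs": {
  "moves": [
    [0,0,0,0,0.03],
    [0,0,0,0,0.03],
    [0,0,0,0,0.03],
    [0,0,0,0,0.085],
    [0,0,0,0,0.085],
    [0,0,0,0,0.085],
    [0,0,0,0,0.085],
    [0,0,0,0,0.085]
  ]
}}

```text
clock: 17.7
tcp_pos: [0.4286, 0.148, 0.1877]
orientation: [-2.222, -2.221, 0.0]
contact_force: [-0.4, 0.0, -0.7]
grip_width: 0.0851
gripper_force: 0.0
```

```bash
python3 - <<'E'
from h import *
go(.428,.1467,.028,90);print(r.get_obs()["contact_force"])
E
```

```text
grasp [0.4286 0.148  0.0327] yaw_y -0.0 tilt [-0. -0. -1.] -> d [-0.0013 -0.0006  0.0047] roll 1.571 j7 -0.85 t 17.7
[-0.43766367  0.04306705 -0.74626783]
```

>>> {"fn": "carry_out", "kwargs": {
  "moves": [
    [0,0,0,-0.14,0.085],
    [0,0,0,-0.28,0.085],
    [0,0,0,-0.42,0.085],
    [0,0,0,-0.56,0.085],
    [0,0,0,-0.7,0.085],
    [0,0,0,-0.84,0.085],
    [0,0,0,-0.98,0.085],
    [0,0,0.002,-1.12,0.085]
  ]
}}

```text
clock: 18.5
tcp_pos: [0.4288, 0.148, 0.1858]
orientation: [0.693, 3.064, 0.0]
contact_force: [0.1, 0.5, 0.3]
grip_width: 0.0847
gripper_force: 0.0
```

>>> {"fn": "carry_out", "kwargs": {
  "moves": [
    [0,0,0.001,-0.14,0.085],
    [0,0,0.002,-0.28,0.085],
    [0,0,0.0025,-0.42,0.085],
    [0,0,0.0025,-0.451,0.03],
    [0,0,0.0025,-0.451,0.03],
    [0,0,0.0025,-0.451,0.03],
    [0,0,0.0025,-0.451,0.03],
    [0,0,0.0025,-0.451,0.03]
  ],
  "force": 20
}}

```text
clock: 19.3
tcp_pos: [0.4287, 0.1472, 0.1834]
orientation: [-0.004, -3.142, 0.004]
contact_force: [0.2, -3.6, 5.5]
grip_width: 0.0407
gripper_force: 19.5
```

>>> {"fn": "carry_out", "kwargs": {
  "moves": [
    [0,0,0,0,0.03],
    [0,0,0,0,0.03],
    [0,0,0,0,0.03],
    [0,0,-0.01,0,0.03],
    [0,0,-0.03,0,0.03],
    [0,0,-0.06,0,0.03],
    [0,0,-0.1,0,0.03],
    [0,0,-0.14,0,0.03]
  ],
  "force": 80
}}

```text
clock: 20.1
tcp_pos: [0.4279, 0.1481, 0.3243]
orientation: [-0.0, -3.14, -0.0]
contact_force: [1.1, -1.4, -4.9]
grip_width: 0.0369
gripper_force: 81.0
```

```bash
python3 - <<'E'
from h import *
go(.5605,-.0157,.20,90);print(r.get_obs()["contact_force"])
for n in("scene",): cv2.imwrite("pics/s7.png",r.grab_frame(n)[:,:,::-1])
E
```

```text
grasp [0.4275 0.1481 0.1693] yaw_y 90.0 tilt [-0.002  0.    -1.   ] -> d [-0.1329 -0.1638 -0.031 ] roll -0.000 j7 0.70 t 20.1
[ 1.06001572 -1.35545888 -4.8920367 ]
```

View pics/s7.png

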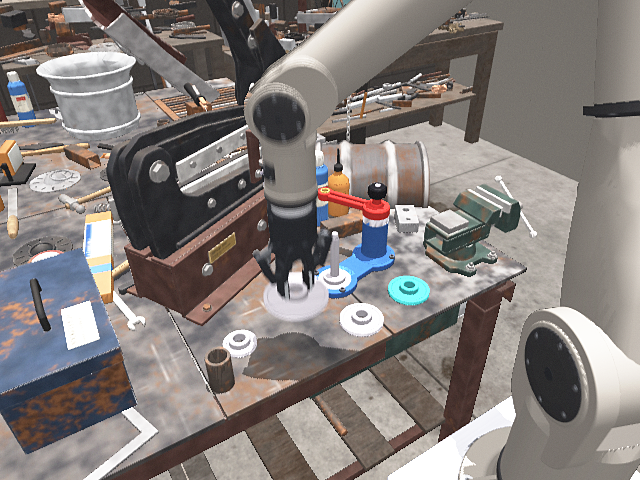

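The 112 sheave hangs level in the gripper at (296,297). The 64 sheave sits slightly off its first place at (240,343), so I will re-measure it before gripping.

>>> {"fn": "carry_out", "kwargs": {
  "moves": [
    [-0.01,-0.012,-0.02,0,0.03],
    [-0.033,-0.041,-0.033,0,0.03],
    [-0.058,-0.071,-0.033,0,0.03],
    [-0.083,-0.102,-0.033,0,0.03],
    [-0.108,-0.133,-0.033,0,0.03],
    [-0.128,-0.157,-0.033,0,0.03],
    [-0.133,-0.164,-0.033,0,0.03],
    [-0.133,-0.164,-0.033,0,0.03]
  ]
}}

```text
clock: 20.95
tcp_pos: [0.5619, -0.0173, 0.3555]
orientation: [-0.005, -3.14, -0.001]
contact_force: [-0.8, 0.5, -4.0]
grip_width: 0.0369
gripper_force: 81.5
```

```bash
python3 - <<'E'
from h import *
print(tri((334.4,233.1),(329.7,240.2)), plane("scene",(334.4,233.1),.134))
go(.5605,-.0157,.18,90);print(r.get_obs()["contact_force"],r.get_obs()["grip_width"])
E
```

```text
[ 0.56250958 -0.0170828   0.1312334 ] [[ 0.55836022 -0.01564393  0.134     ]]
grasp [ 0.5617 -0.0172  0.2005] yaw_y 89.8 tilt [-0.001  0.001 -1.   ] -> d [0.0012 0.0015 0.0205] roll -0.003 j7 1.08 t 20.9
[-0.83745233  0.45683957 -4.01194551] 0.03688578389862492
```

>>> {"fn": "carry_out", "kwargs": {
  "moves": [
    [0.001,0.0012,0.005,0,0.03],
    [0.001,0.0012,0.015,0,0.03],
    [0.001,0.0012,0.025,0,0.03],
    [0.001,0.0012,0.032,0,0.03],
    [0.001,0.0012,0.038,0,0.03],
    [0.001,0.0012,0.044,0,0.03],
    [0.001,0.0012,0.044,0,0.03],
    [0.001,0.0012,0.044,0,0.03]
  ]
}}

```text
clock: 21.75
tcp_pos: [0.5608, -0.0147, 0.3122]
orientation: [-0.0, 3.142, 0.0]
contact_force: [0.6, 0.3, -3.5]
grip_width: 0.0367
gripper_force: 81.5
```

```bash
python3 - <<'E'
from h import *
go(.5605,-.0157,.092,90);o=r.get_obs();print(o["contact_force"],o["moment"],o["grip_width"])
E
```

```text
grasp [ 0.5608 -0.0147  0.1572] yaw_y 90.0 tilt [ 0.  0. -1.] -> d [ 0.0003 -0.0011  0.0652] roll 0.000 j7 1.04 t 21.8
[ 0.61532334  0.27547716 -3.4890604 ] [ 0.01153884 -0.00246138  0.01042227] 0.03672177120753678
```

>>> {"fn": "carry_out", "kwargs": {
  "moves": [
    [0,-0.0005,0.008,0,0.03],
    [0,-0.0005,0.016,0,0.03],
    [0,-0.0005,0.024,0,0.03],
    [0,-0.0005,0.034,0,0.03],
    [0,-0.0005,0.044,0,0.03],
    [0,-0.0005,0.054,0,0.03],
    [0,-0.0005,0.06,0,0.03],
    [0,-0.0005,0.06,0,0.03]
  ]
}}

```text
clock: 22.55
tcp_pos: [0.5603, -0.0153, 0.251]
orientation: [0.001, -3.14, -0.0]
contact_force: [-0.1, 0.3, -4.4]
grip_width: 0.037
gripper_force: 81.5
```

```bash
python3 - <<'E'
from h import *
go(.5605,-.0157,.092,90);o=r.get_obs();print(o["contact_force"],o["moment"],o["grip_width"])
E
```

```text
grasp [ 0.56   -0.0153  0.096 ] yaw_y 90.0 tilt [-0.002  0.    -1.   ] -> d [-0.0005 -0.0004  0.004 ] roll 0.000 j7 0.97 t 22.6
[-0.11208678  0.32672027 -4.42082614] [-0.01582033  0.00290791 -0.02198561] 0.037002031291523324
```

>>> {"fn": "carry_out", "kwargs": {
  "moves": [
    [0,0,0.003,0,0.03],
    [0,0,0.004,0,0.03],
    [0,0,0.004,0,0.03],
    [0,0,0.004,0,0.045],
    [0,0,0.004,0,0.06],
    [0,0,0.004,0,0.085],
    [0,0,0.004,0,0.085],
    [0,0,0.004,0,0.085]
  ]
}}

```text
clock: 23.35
tcp_pos: [0.5608, -0.0152, 0.2484]
orientation: [-0.0, 3.141, -0.0]
contact_force: [0.1, 0.3, -0.4]
grip_width: 0.0844
gripper_force: 0.0
```

>>> {"fn": "carry_out", "kwargs": {
  "moves": [
    [0,0,-0.03,0,0.085],
    [0,0,-0.07,0,0.085],
    [0,0,-0.11,0,0.085],
    [0,0,-0.15,0,0.085],
    [0.02,0,-0.18,0,0.085],
    [0.06,0,-0.18,0,0.085],
    [0.1,0,-0.18,0,0.085],
    [0.1,0,-0.18,0,0.085]
  ]
}}

```text
clock: 24.15
tcp_pos: [0.4566, -0.0148, 0.4275]
orientation: [0.001, -3.138, 0.007]
contact_force: [-0.4, -0.4, 0.3]
grip_width: 0.0849
gripper_force: 0.0
```

```bash
python3 - <<'E'
from h import *
for n,z in(("scene",.007),("top",.007),("top",.031)):
    im=r.grab_frame(n); h=cv2.cvtColor(im,cv2.COLOR_RGB2HSV)
    for v in(185,215): print(n,z,v,blobs(im,n,z,(h[...,2]>v)&(h[...,1]<40)))
go(.433,.002,.18,0)
cv2.imwrite("pics/s8.png",im[:,:,::-1]); cv2.imwrite("pics/s9.png",cv2.resize(r.grab_frame("scene")[200:400,200:440,::-1],None,fx=2.5,fy=2.5))
E
```

```text
scene 0.007 185 [array([0.4846, 0.2336, 0.0905]), array([ 0.4262, -0.0102,  0.1043]), array([ 0.4024, -0.2322,  0.1276]), array([ 0.5854, -0.0307,  0.1213]), array([ 0.5116, -0.206 ,  0.0834])]
scene 0.007 215 [array([0.5021, 0.2342, 0.0668]), array([0.4308, 0.0027, 0.0898]), array([ 0.5852, -0.0305,  0.1206])]
top 0.007 185 [array([0.5069, 0.2349, 0.0656]), array([ 0.5853, -0.0065,  0.0904])]
top 0.007 215 [array([ 0.4854, -0.0146,  0.0826]), array([0.5069, 0.2349, 0.0631]), array([ 0.585 , -0.0067,  0.0877])]
top 0.031 185 [array([0.5055, 0.2301, 0.0644]), array([ 0.5832, -0.0062,  0.0873])]
top 0.031 215 [array([ 0.4869, -0.0148,  0.0812]), array([0.5055, 0.2301, 0.0619]), array([ 0.5831, -0.0066,  0.0842])]
grasp [ 0.4612 -0.0156  0.2736] yaw_y 90.0 tilt [ 0.001 -0.001 -1.   ] -> d [0.0284 0.0176 0.0936] roll 1.570 j7 1.25 t 24.3
```

View pics/s9.png

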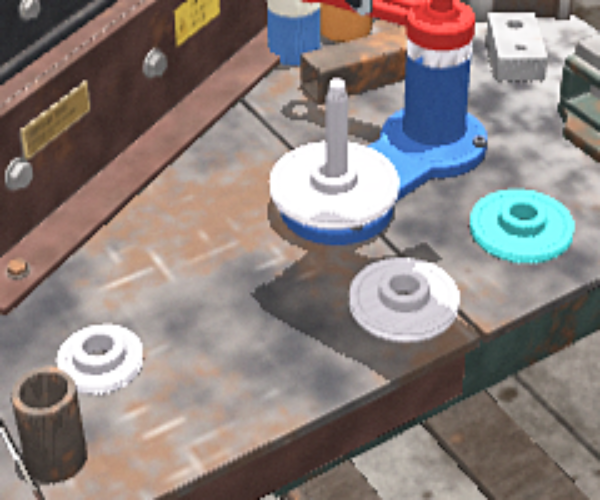

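The 112 sheave is seated flat on the arbor at crop (335,185). The 88 is at (405,298), and the 64 is at (100,357), now near (0.504, 0.2345). Next is the 88.

>>> {"fn": "carry_out", "kwargs": {
  "moves": [
    [0.028,0.0185,0.03,0,0.085],
    [0.028,0.0185,0.07,0,0.085],
    [0.028,0.0185,0.11,0,0.085],
    [0.028,0.0185,0.15,0,0.085],
    [0.028,0.0185,0.19,0,0.085],
    [0.028,0.0185,0.22,0,0.085],
    [0.028,0.0185,0.237,0,0.085],
    [0.028,0.0185,0.244,0,0.085]
  ],
  "force": 20
}}

```text
clock: 25.15
tcp_pos: [0.4331, 0.0039, 0.1821]
orientation: [0.002, -3.139, -0.002]
contact_force: [0.4, -0.1, -0.1]
grip_width: 0.085
gripper_force: 0.0
```

>>> {"fn": "carry_out", "kwargs": {
  "moves": [
    [0,0,0,0,0.03],
    [0,0,0,0,0.03],
    [0,0,0,0,0.03],
    [0,0,0,0,0.03],
    [0,0,0,0,0.03],
    [0,0,0,0,0.03],
    [0,0,0,0,0.03],
    [0,0,0,0,0.03]
  ]
}}

```text
clock: 25.95
tcp_pos: [0.4334, 0.003, 0.1852]
orientation: [0.0, 3.139, -0.001]
contact_force: [-0.3, -1.0, 7.1]
grip_width: 0.0383
gripper_force: 21.8
```

```bash
python3 - <<'E'
from h import *
go(.4335,.003,.0285,0);print(r.get_obs()["contact_force"])
E
```

```text
grasp [0.4337 0.0029 0.0302] yaw_y 90.0 tilt [ 0.002 -0.001 -1.   ] -> d [0.0002 0.0001 0.0017] roll 1.570 j7 0.74 t 25.9
[-0.33988628 -0.95040203  7.1333114 ]
```

>>> {"fn": "carry_out", "kwargs": {
  "moves": [
    [0,0,0,0,0.085],
    [0,0,0,0,0.085],
    [0,0,0,0,0.085],
    [0,0,0,0.14,0.085],
    [0,0,0,0.28,0.085],
    [0,0,0,0.42,0.085],
    [0,0,0,0.56,0.085],
    [0,0,0,0.7,0.085]
  ]
}}

```text
clock: 26.75
tcp_pos: [0.4326, 0.0033, 0.1842]
orientation: [-1.085, -2.948, -0.0]
contact_force: [0.5, 0.4, -0.3]
grip_width: 0.0849
gripper_force: 0.0
```

>>> {"fn": "carry_out", "kwargs": {
  "moves": [
    [0,0,0,0.14,0.085],
    [0,0,0,0.28,0.085],
    [0,0,0,0.42,0.085],
    [0,0,0,0.56,0.085],
    [0,0,0,0.7,0.085],
    [0,0,0,0.84,0.085],
    [0,0,0,0.87,0.085],
    [0,0,0,0.87,0.085]
  ]
}}

```text
clock: 27.55
tcp_pos: [0.4327, 0.0034, 0.1842]
orientation: [2.217, 2.225, -0.0]
contact_force: [0.6, 0.7, -0.3]
grip_width: 0.0851
gripper_force: 0.0
```

```bash
python3 - <<'E'
from h import *
go(.4335,.003,.0285,0);print(r.get_obs()["contact_force"])
E
```

```text
grasp [0.4327 0.0034 0.0292] yaw_y 0.2 tilt [ 0. -0. -1.] -> d [-0.0004  0.0008  0.0007] roll 0.004 j7 -0.53 t 27.6
[ 0.63912129  0.70377787 -0.26248618]
```

>>> {"fn": "carry_out", "kwargs": {
  "moves": [
    [0,0,-0.001,0,0.03],
    [0,0,-0.001,0,0.03],
    [0,0,-0.001,0,0.03],
    [0,0,-0.001,0,0.03],
    [0,0,-0.001,0,0.03],
    [0,0,-0.001,0,0.03],
    [0,0,-0.001,0,0.03],
    [0,0,-0.001,0,0.03]
  ],
  "force": 80
}}

```text
clock: 28.35
tcp_pos: [0.4329, 0.0033, 0.1858]
orientation: [2.219, 2.223, 0.0]
contact_force: [-1.8, -0.0, 10.2]
grip_width: 0.0363
gripper_force: 78.9
```

>>> {"fn": "carry_out", "kwargs": {
  "moves": [
    [0,0,-0.01,0,0.03],
    [0,0,-0.03,0,0.03],
    [0,0,-0.06,0,0.03],
    [0,0,-0.1,0,0.03],
    [0,0,-0.14,0,0.03],
    [0,0,-0.17,0,0.03],
    [0,0,-0.175,0,0.03],
    [0,0,-0.175,0,0.03]
  ]
}}

```text
clock: 29.15
tcp_pos: [0.4325, 0.0031, 0.3607]
orientation: [2.22, 2.221, 0.001]
contact_force: [-0.6, -0.1, -3.3]
grip_width: 0.0361
gripper_force: 81.0
```

```bash
python3 - <<'E'
from h import *
o=r.get_obs();print(o["contact_force"],o["grip_width"])
go(.5605,-.0155,.205,0)
E
```

```text
[-0.57989747 -0.10344225 -3.31152026] 0.036086567720876185
grasp [0.4327 0.003  0.2057] yaw_y 0.0 tilt [ 0.001 -0.001 -1.   ] -> d [-0.0186  0.1278  0.0009] roll 0.001 j7 -0.27 t 29.1
```

>>> {"fn": "carry_out", "kwargs": {
  "moves": [
    [-0.003,0.02,0,0,0.03],
    [-0.008,0.055,0,0,0.03],
    [-0.013,0.09,0,0,0.03],
    [-0.017,0.115,0,0,0.03],
    [-0.0185,0.1275,0,0,0.03],
    [-0.0185,0.1275,0,0,0.03],
    [-0.0185,0.1275,0,0,0.03],
    [-0.0185,0.1275,0.01,0,0.03]
  ]
}}

```text
clock: 29.95
tcp_pos: [0.5595, -0.0147, 0.3505]
orientation: [2.219, 2.223, 0.001]
contact_force: [-0.3, 0.4, -3.2]
grip_width: 0.036
gripper_force: 81.1
```

```bash
python3 - <<'E'
from h import *
o=r.get_obs();print(o["contact_force"],o["grip_width"])
go(.5605,-.0152,.158,0)
E
```

```text
[-0.31000533  0.43465798 -3.21527173] 0.035999403594112384
grasp [ 0.5596 -0.0147  0.1955] yaw_y 0.1 tilt [ 0.001 -0.    -1.   ] -> d [-0.0005  0.0009  0.0375] roll 0.002 j7 -0.29 t 29.9
```

>>> {"fn": "carry_out", "kwargs": {
  "moves": [
    [-0.0005,0.001,0.008,0,0.03],
    [-0.0005,0.001,0.016,0,0.03],
    [-0.0005,0.001,0.024,0,0.03],
    [-0.0005,0.001,0.03,0,0.03],
    [-0.0005,0.001,0.036,0,0.03],
    [-0.0005,0.001,0.042,0,0.03],
    [-0.0005,0.001,0.042,0,0.03],
    [-0.0005,0.001,0.042,0,0.03]
  ]
}}

```text
clock: 30.75
tcp_pos: [0.5613, -0.0156, 0.3082]
orientation: [-2.22, -2.223, -0.0]
contact_force: [-0.5, 0.7, -2.3]
grip_width: 0.036
gripper_force: 81.0
```

```bash
python3 - <<'E'
from h import *
o=r.get_obs();print(o["contact_force"],o["grip_width"])
go(.5605,-.0152,.092,0)
E
```

```text
[-0.52577602  0.68401995 -2.26137366] 0.036001556713976195
grasp [ 0.5613 -0.0156  0.1532] yaw_y 0.1 tilt [-0.  0. -1.] -> d [ 0.0004 -0.0008  0.0612] roll 0.001 j7 -0.32 t 30.8
```

>>> {"fn": "carry_out", "kwargs": {
  "moves": [
    [0,-0.0006,0.008,0,0.03],
    [0,-0.0006,0.016,0,0.03],
    [0,-0.0006,0.024,0,0.03],
    [0,-0.0006,0.034,0,0.03],
    [0,-0.0006,0.044,0,0.03],
    [0,-0.0006,0.054,0,0.03],
    [0,-0.0006,0.06,0,0.03],
    [0,-0.0006,0.06,0,0.03]
  ]
}}

```text
clock: 31.55
tcp_pos: [0.5602, -0.0156, 0.247]
orientation: [-2.219, -2.222, 0.002]
contact_force: [1.4, -0.8, -3.3]
grip_width: 0.0363
gripper_force: 81.0
```

```bash
python3 - <<'E'
from h import *
o=r.get_obs();print(o["contact_force"],o["grip_width"])
go(.5605,-.0152,.092,0)
E
```

```text
[ 1.35662205 -0.81646225 -3.32654184] 0.036252423975731154
grasp [ 0.5599 -0.0156  0.092 ] yaw_y 0.1 tilt [-0.002  0.    -1.   ] -> d [0.0004 0.0006 0.    ] roll 0.001 j7 -0.37 t 31.6
```

Release, rise, then head toward the 64.

>>> {"fn": "carry_out", "kwargs": {
  "moves": [
    [0,0,0,0,0.045],
    [0,0,0,0,0.06],
    [0,0,0,0,0.085],
    [0,0,0,0,0.085],
    [0,0,0,0,0.085],
    [0,0,-0.02,0,0.085],
    [0,0,-0.06,0,0.085],
    [0,0,-0.1,0,0.085]
  ]
}}

```text
clock: 32.35
tcp_pos: [0.5602, -0.0156, 0.3489]
orientation: [-2.219, -2.222, 0.002]
contact_force: [0.8, -0.1, 0.7]
grip_width: 0.085
gripper_force: 0.0
```

>>> {"fn": "carry_out", "kwargs": {
  "moves": [
    [0,0,-0.04,0,0.085],
    [0,0,-0.07,0,0.085],
    [0.0,-0.03,-0.07,0,0.085],
    [0.0,-0.07,-0.07,0,0.085],
    [0.0,-0.11,-0.07,0,0.085],
    [0.0,-0.13,-0.07,0,0.085],
    [0.0,-0.13,-0.07,0,0.085],
    [0.0,-0.13,-0.07,0,0.085]
  ]
}}

```text
clock: 33.15
tcp_pos: [0.4309, -0.0158, 0.4187]
orientation: [2.219, 2.221, 0.001]
contact_force: [0.5, -0.2, 0.1]
grip_width: 0.0849
gripper_force: 0.0
```

```bash
python3 - <<'E'
from h import *
for n,z in(("scene",.007),("top",.007)):
    im=r.grab_frame(n); h=cv2.cvtColor(im,cv2.COLOR_RGB2HSV)
    print(n,z,blobs(im,n,z,(h[...,2]>225)&(h[...,1]<35)))
    if n=="scene":
      for q in(.041,.053): print(q,[b for b in blobs(im,n,q,(h[...,2]>225)&(h[...,1]<35)) if b[0]>.53])
      cv2.imwrite("pics/s10.png",cv2.resize(im[200:400,200:440,::-1],None,fx=2.5,fy=2.5))
go(.504,.2345,.2,0)
E
```

```text
scene 0.007 [array([0.5021, 0.2342, 0.0668]), array([ 0.59  , -0.0343,  0.1279])]
0.041 [array([ 0.5539, -0.0108,  0.1217])]
0.053 [array([ 0.5412, -0.0025,  0.1195])]
top 0.007 [array([ 0.4315, -0.0168,  0.0711]), array([0.5066, 0.2352, 0.062 ]), array([ 0.568 , -0.0146,  0.1123])]
grasp [ 0.4318 -0.0156  0.2635] yaw_y 0.1 tilt [ 0.001  0.    -1.   ] -> d [0.25   0.0724 0.0637] roll 0.001 j7 -0.16 t 33.2
```

View pics/s10.png

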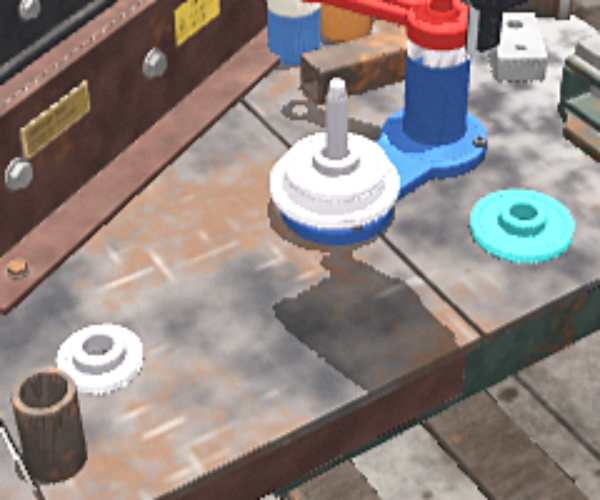

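Both sheaves are seated concentrically at crop (335,185), and the 64 is at (100,357). Next is the 64.

>>> {"fn": "carry_out", "kwargs": {
  "moves": [
    [0.035,0.01,0,0,0.085],
    [0.08,0.023,0,0,0.085],
    [0.125,0.036,0,0,0.085],
    [0.17,0.05,0,0,0.085],
    [0.21,0.062,0.02,0,0.085],
    [0.24,0.07,0.05,0,0.085],
    [0.251,0.0734,0.08,0,0.085],
    [0.251,0.0734,0.1,0,0.085]
  ],
  "force": 20
}}

```text
clock: 34.05
tcp_pos: [0.5041, 0.2381, 0.3155]
orientation: [-2.215, -2.224, 0.001]
contact_force: [-0.3, -0.7, -0.8]
grip_width: 0.0847
gripper_force: 0.0
```

```bash
python3 - <<'E'
from h import *
go(.505,.2355,.0305,0)
E
```

```text
grasp [0.5037 0.2384 0.1606] yaw_y 0.2 tilt [-0.003  0.002 -1.   ] -> d [-0.0032  0.0016  0.13  ] roll 0.004 j7 -0.85 t 34.0
```

>>> {"fn": "carry_out", "kwargs": {
  "moves": [
    [0,0,0.03,0,0.085],
    [0,0,0.07,0,0.085],
    [0,0,0.1,0,0.085],
    [0,0,0.12,0,0.085],
    [0,0,0.128,0,0.085],
    [0,0,0.13,0,0.085],
    [0,0,0.13,0,0.03],
    [0,0,0.13,0,0.03]
  ]
}}

```text
clock: 34.85
tcp_pos: [0.5044, 0.2357, 0.1893]
orientation: [2.22, 2.222, 0.003]
contact_force: [0.6, 0.3, -0.2]
grip_width: 0.0582
gripper_force: 0.0
```

>>> {"fn": "carry_out", "kwargs": {
  "moves": [
    [0,0,0,0,0.03],
    [0,0,0,0,0.03],
    [0,0,0,0,0.03],
    [0,0,0,0,0.03],
    [0,0,0,0,0.03],
    [0,0,0,0,0.03],
    [0,0,0,0,0.03],
    [0,0,0,0,0.03]
  ]
}}

```text
clock: 35.65
tcp_pos: [0.5043, 0.2356, 0.1896]
orientation: [2.22, 2.221, 0.003]
contact_force: [-0.9, -1.2, 6.5]
grip_width: 0.0385
gripper_force: 19.4
```

```bash
python3 - <<'E'
from h import *
go(.505,.2355,.0305,0);print(r.get_obs()["contact_force"])
E
```

```text
grasp [0.5047 0.2357 0.0346] yaw_y 0.0 tilt [ 0.002  0.001 -1.   ] -> d [-0.0002  0.0003  0.0041] roll 0.001 j7 -0.98 t 35.6
[-0.85284368 -1.15155557  6.53150317]
```

>>> {"fn": "carry_out", "kwargs": {
  "moves": [
    [0,0,0,0,0.085],
    [0,0,0,0,0.085],
    [0,0,0,0,0.085],
    [0,0,0,-0.14,0.085],
    [0,0,0,-0.28,0.085],
    [0,0,0,-0.42,0.085],
    [0,0,0,-0.56,0.085],
    [0,0,0,-0.7,0.085]
  ]
}}

```text
clock: 36.45
tcp_pos: [0.5038, 0.2352, 0.1882]
orientation: [1.316, 2.853, -0.0]
contact_force: [0.7, 0.4, -0.5]
grip_width: 0.0845
gripper_force: 0.0
```

>>> {"fn": "carry_out", "kwargs": {
  "moves": [
    [0,0,0,-0.14,0.085],
    [0,0,0,-0.28,0.085],
    [0,0,0,-0.42,0.085],
    [0,0,0,-0.56,0.085],
    [0,0,0,-0.7,0.085],
    [0,0,0,-0.84,0.085],
    [0,0,0,-0.87,0.085],
    [0,0,0,-0.87,0.085]
  ]
}}

```text
clock: 37.25
tcp_pos: [0.5038, 0.2351, 0.188]
orientation: [-0.004, -3.141, -0.0]
contact_force: [-0.2, -0.3, 1.0]
grip_width: 0.0852
gripper_force: 0.0
```

```bash
python3 - <<'E'
from h import *
go(.505,.2355,.0305,90);print(r.get_obs()["contact_force"])
E
```

```text
grasp [0.5037 0.2352 0.033 ] yaw_y 89.9 tilt [-0.  0. -1.] -> d [-0.0013  0.0003  0.0025] roll -0.002 j7 0.35 t 37.2
[-0.22119977 -0.27276437  0.97742719]
```

>>> {"fn": "carry_out", "kwargs": {
  "moves": [
    [0,0,0.002,0,0.03],
    [0,0,0.002,0,0.03],
    [0,0,0.002,0,0.03],
    [0,0,0.002,0,0.03],
    [0,0,0.002,0,0.03],
    [0,0,0.002,0,0.03],
    [0,0,0.002,0,0.03],
    [0,0,0.002,0,0.03]
  ],
  "force": 80
}}

```text
clock: 38.05
tcp_pos: [0.5038, 0.2356, 0.187]
orientation: [0.001, 3.141, -0.001]
contact_force: [-2.0, -1.9, 8.4]
grip_width: 0.0366
gripper_force: 79.1
```

```bash
python3 - <<'E'
from h import *
go(.504,.2355,.0305,90)
E
```

```text
grasp [0.5039 0.2355 0.032 ] yaw_y 90.0 tilt [ 0.001 -0.    -1.   ] -> d [-0.0001  0.      0.0015] roll -0.000 j7 0.35 t 38.0
```

>>> {"fn": "carry_out", "kwargs": {
  "moves": [
    [0,0,-0.01,0,0.03],
    [0,0,-0.03,0,0.03],
    [0,0,-0.06,0,0.03],
    [0,0,-0.1,0,0.03],
    [0,0,-0.14,0,0.03],
    [0,0,-0.17,0,0.03],
    [0,0,-0.175,0,0.03],
    [0,0,-0.175,0,0.03]
  ]
}}

```text
clock: 38.85
tcp_pos: [0.5037, 0.2352, 0.3617]
orientation: [0.0, 3.14, -0.0]
contact_force: [-0.3, -0.5, -3.8]
grip_width: 0.0367
gripper_force: 80.4
```

```bash
python3 - <<'E'
from h import *
o=r.get_obs();print(o["contact_force"],o["grip_width"])
go(.5607,-.0155,.205,90)
E
```

```text
[-0.3410901  -0.46811417 -3.80393136] 0.03667209586471543
grasp [0.5039 0.2352 0.2067] yaw_y 90.0 tilt [ 0.001 -0.    -1.   ] -> d [-0.0569 -0.2507  0.0018] roll -0.000 j7 0.55 t 38.9
```

>>> {"fn": "carry_out", "kwargs": {
  "moves": [
    [-0.006,-0.026,0,0,0.03],
    [-0.016,-0.07,0,0,0.03],
    [-0.026,-0.114,0,0,0.03],
    [-0.036,-0.158,0,0,0.03],
    [-0.046,-0.2,0,0,0.03],
    [-0.053,-0.235,0,0,0.03],
    [-0.0563,-0.2507,0,0,0.03],
    [-0.0563,-0.2507,0,0,0.03]
  ]
}}

```text
clock: 39.65
tcp_pos: [0.56, -0.0185, 0.3591]
orientation: [-0.007, -3.138, 0.001]
contact_force: [-0.4, -0.7, -3.1]
grip_width: 0.0359
gripper_force: 80.6
```

>>> {"fn": "carry_out", "kwargs": {
  "moves": [
    [0,0,0.006,0,0.03],
    [0,0,0.015,0,0.03],
    [0,0,0.018,0,0.03],
    [0,0,0.018,0,0.03],
    [0,0,0.018,0,0.03],
    [0,0,0.018,0,0.03],
    [0,0,0.018,0,0.03],
    [0,0,0.018,0,0.03]
  ]
}}

```text
clock: 40.45
tcp_pos: [0.5602, -0.0154, 0.3434]
orientation: [-0.0, 3.141, -0.0]
contact_force: [0.4, -1.1, -3.2]
grip_width: 0.0364
gripper_force: 80.6
```

```bash
python3 - <<'E'
from h import *
o=r.get_obs();print(o["contact_force"],o["grip_width"])
go(.5602,-.0154,.158,90)
E
```

```text
[ 0.35079812 -1.12417995 -3.22856307] 0.03641736333698091
grasp [ 0.5602 -0.0154  0.1884] yaw_y 90.0 tilt [ 0. -0. -1.] -> d [0.     0.     0.0304] roll 0.000 j7 0.99 t 40.5
```

>>> {"fn": "carry_out", "kwargs": {
  "moves": [
    [0,0,0.007,0,0.03],
    [0,0,0.014,0,0.03],
    [0,0,0.021,0,0.03],
    [0,0,0.028,0,0.03],
    [0,0,0.035,0,0.03],
    [0,0,0.035,0,0.03],
    [0,0,0.035,0,0.03],
    [0,0,0.035,0,0.03]
  ]
}}

```text
clock: 41.25
tcp_pos: [0.5603, -0.0153, 0.3085]
orientation: [-0.0, 3.141, 0.0]
contact_force: [0.2, -1.0, -2.7]
grip_width: 0.0362
gripper_force: 80.6
```

```bash
python3 - <<'E'
from h import *
o=r.get_obs();print(o["contact_force"],o["grip_width"])
go(.5602,-.0154,.0985,90)
E
```

```text
[ 0.20519601 -1.04526165 -2.69475117] 0.03615482540336332
grasp [ 0.5604 -0.0152  0.1535] yaw_y 90.0 tilt [ 0.001  0.    -1.   ] -> d [ 0.0002 -0.0002  0.055 ] roll 0.000 j7 0.96 t 41.2
```

>>> {"fn": "carry_out", "kwargs": {
  "moves": [
    [0,0,0.008,0,0.03],
    [0,0,0.016,0,0.03],
    [0,0,0.024,0,0.03],
    [0,0,0.034,0,0.03],
    [0,0,0.044,0,0.03],
    [0,0,0.05,0,0.03],
    [0,0,0.053,0,0.03],
    [0,0,0.053,0,0.03]
  ]
}}

```text
clock: 42.05
tcp_pos: [0.56, -0.0153, 0.2548]
orientation: [0.001, -3.141, -0.0]
contact_force: [0.0, 0.1, -2.8]
grip_width: 0.0357
gripper_force: 80.6
```

```bash
python3 - <<'E'
from h import *
o=r.get_obs();print(o["contact_force"],o["grip_width"])
go(.5602,-.0154,.0985,90)
E
```

```text
[ 0.03065189  0.07289304 -2.7650912 ] 0.03573725771773777
grasp [ 0.5599 -0.0153  0.0998] yaw_y 90.0 tilt [-0.001  0.    -1.   ] -> d [-0.0003 -0.0001  0.0013] roll 0.000 j7 0.90 t 42.0
```

>>> {"fn": "carry_out", "kwargs": {
  "moves": [
    [0,0,0,0,0.045],
    [0,0,0,0,0.06],
    [0,0,0,0,0.085],
    [0,0,0,0,0.085],
    [0,0,0,0,0.085],
    [0,0,-0.02,0,0.085],
    [0,0,-0.06,0,0.085],
    [0,0,-0.1,0,0.085]
  ]
}}

```text
clock: 42.85
tcp_pos: [0.5598, -0.0154, 0.3559]
orientation: [0.001, -3.14, -0.001]
contact_force: [1.6, -0.6, -0.0]
grip_width: 0.085
gripper_force: 0.0
```

>>> {"fn": "carry_out", "kwargs": {
  "moves": [
    [0,0,-0.04,0.14,0.085],
    [0,0,-0.08,0.28,0.085],
    [0.03,0,-0.1,0.42,0.085],
    [0.07,0,-0.1,0.56,0.085],
    [0.11,0,-0.1,0.7,0.085],
    [0.13,0,-0.1,0.84,0.085],
    [0.13,0,-0.1,0.98,0.085],
    [0.13,0,-0.1,1.12,0.085]
  ]
}}

```text
clock: 43.65
tcp_pos: [0.4293, -0.0153, 0.4555]
orientation: [1.676, 2.655, -0.003]
contact_force: [-0.1, -0.1, 0.3]
grip_width: 0.0849
gripper_force: 0.0
```

```bash
python3 - <<'E'
from h import *
im=r.grab_frame("scene"); cv2.imwrite("pics/s11.png",im[:,:,::-1])
h=cv2.cvtColor(im,cv2.COLOR_RGB2HSV)
# seating check: brightness down the arbor column against expected rows
print([tuple(np.round(proj("scene",[.5605,-.0157,z]),1)) for z in(.134,.085,.025)])
print([tuple(np.round(proj("scene",[.5605-.02*np.cos(a),-.0157,.085]),1)) for a in(0,3.14)])
print(im[230:300,334].mean(1).astype(int).tolist())
o=np.array(r.get_obs()["tcp_pos"]);go(.5895,-.1445,.27,-51)
# steady check
d=(h[...,2]<45); d[:175]=0; d[206:]=0; d[:,:362]=0; d[:,392:]=0; ys,xs=np.nonzero(d); print("knob",xs.mean(),ys.mean())
E
```

```text
[(np.float64(333.9), np.float64(232.6)), (np.float64(333.8), np.float64(251.9)), (np.float64(333.7), np.float64(274.2))]
[(np.float64(339.0), np.float64(256.7)), (np.float64(328.7), np.float64(247.3))]
[43, 221, 255, 255, 254, 220, 196, 199, 203, 202, 188, 168, 164, 165, 165, 164, 165, 166, 163, 164, 167, 163, 166, 165, 161, 148, 246, 255, 255, 235, 161, 170, 162, 255, 255, 255, 255, 238, 236, 236, 184, 220, 224, 224, 218, 255, 255, 255, 235, 231, 255, 241, 226, 225, 224, 221, 255, 255, 253, 239, 248, 183, 128, 112, 94, 89, 93, 87, 103, 102]
grasp [ 0.4297 -0.0155  0.3005] yaw_y 25.1 tilt [ 0.001 -0.002 -1.   ] -> d [-0.1845  0.09    0.0308] roll 1.328 j7 0.25 t 43.7
knob 376.57142857142856 193.42857142857142
```

>>> {"fn": "carry_out", "kwargs": {
  "moves": [
    [-0.02,0.01,0,0.14,0.085],
    [-0.055,0.027,0,0.28,0.085],
    [-0.09,0.044,0,0.42,0.085],
    [-0.125,0.061,0,0.56,0.085],
    [-0.155,0.076,0.01,0.7,0.085],
    [-0.175,0.085,0.02,0.84,0.085],
    [-0.1845,0.09,0.03,0.98,0.085],
    [-0.1845,0.09,0.03,1.12,0.085]
  ],
  "force": 60
}}

```text
clock: 44.5
tcp_pos: [0.5922, -0.1437, 0.4229]
orientation: [-2.828, -1.362, 0.003]
contact_force: [-0.5, -0.1, 0.7]
grip_width: 0.0855
gripper_force: 0.0
```

>>> {"fn": "carry_out", "kwargs": {
  "moves": [
    [0,0,0,0.1,0.085],
    [0,0,0,0.2,0.085],
    [0,0,0,0.208,0.085],
    [0,0,0,0.208,0.085],
    [0,0,0,0.208,0.085],
    [0,0,0,0.208,0.085],
    [0,0,0,0.208,0.085],
    [0,0,0,0.208,0.085]
  ]
}}

```text
clock: 45.3
tcp_pos: [0.5915, -0.1423, 0.4252]
orientation: [-2.954, -1.069, -0.0]
contact_force: [0.3, 0.0, 0.5]
grip_width: 0.0849
gripper_force: 0.0
```

```bash
python3 - <<'E'
from h import *
go(.5895,-.145,.1845,-51.2)
E
```

```text
grasp [ 0.5915 -0.1423  0.2702] yaw_y -50.2 tilt [ 0.  0. -1.] -> d [-0.0033  0.0008  0.0857] roll 0.017 j7 -0.98 t 45.3
```

>>> {"fn": "carry_out", "kwargs": {
  "moves": [
    [-0.003,0.001,0.03,0.017,0.085],
    [-0.003,0.001,0.06,0.017,0.085],
    [-0.003,0.001,0.078,0.017,0.085],
    [-0.003,0.001,0.0855,0.017,0.085],
    [-0.003,0.001,0.0855,0.017,0.03],
    [-0.003,0.001,0.0855,0.017,0.03],
    [-0.003,0.001,0.0855,0.017,0.03],
    [-0.003,0.001,0.0855,0.017,0.03]
  ]
}}

```text
clock: 46.1
tcp_pos: [0.5901, -0.1442, 0.3414]
orientation: [2.963, 1.043, 0.001]
contact_force: [-3.2, 1.0, 4.6]
grip_width: 0.0367
gripper_force: 59.7
```

>>> {"fn": "carry_out", "kwargs": {
  "moves": [
    [0,0,0,0,0.03],
    [0,0,0,0,0.03],
    [0,0,0,0,0.03],
    [0,0,0,0,0.03],
    [0,0,0,0,0.03],
    [0,0,0,0,0.03],
    [0,0,0,0,0.03],
    [0,0,0,0,0.03]
  ],
  "force": 90
}}

```text
clock: 46.9
tcp_pos: [0.59, -0.1443, 0.3415]
orientation: [2.963, 1.043, 0.002]
contact_force: [-2.6, 1.2, 5.8]
grip_width: 0.0359
gripper_force: 89.1
```

>>> {"fn": "carry_out", "kwargs": {
  "moves": [
    [0,0,-0.006,0,0.03],
    [0,0,-0.012,0,0.03],
    [0,0,-0.018,0,0.03],
    [0,0,-0.022,0,0.03],
    [0,0,-0.0235,0,0.03],
    [0,0,-0.0235,0,0.03],
    [0,0,-0.0235,0,0.03],
    [0,0,-0.0235,0,0.03]
  ]
}}

```text
clock: 47.7
tcp_pos: [0.5899, -0.1445, 0.3629]
orientation: [-2.963, -1.043, -0.0]
contact_force: [4.0, 3.2, -12.4]
grip_width: 0.036
gripper_force: 91.2
```

```bash
python3 - <<'E'
from h import *
o=r.get_obs();print(o["contact_force"],o["moment"],o["grip_width"]);go(.5895,-.145,.206,23.8)
E
```

```text
[  4.02144658   3.21427381 -12.35908625] [ 0.50522921 -1.0838466   0.00747654] 0.03603553782209321
grasp [ 0.5899 -0.1444  0.2079] yaw_y -51.2 tilt [-0.     0.001 -1.   ] -> d [-0.0006  0.0002  0.0019] roll -1.309 j7 -1.03 t 47.7
```

>>> {"fn": "carry_out", "kwargs": {
  "moves": [
    [0,0,0,-0.04,0.03],
    [0,0,0,-0.16,0.03],
    [0,0,0,-0.3,0.03],
    [0,0,0,-0.44,0.03],
    [0,0,0,-0.58,0.03],
    [0,0,0,-0.72,0.03],
    [0,0,0,-0.86,0.03],
    [0,0,0,-1.0,0.03]
  ]
}}

```text
clock: 48.5
tcp_pos: [0.5896, -0.1444, 0.3627]
orientation: [-2.093, -2.341, -0.001]
contact_force: [2.1, 5.0, -12.2]
grip_width: 0.0357
gripper_force: 91.2
```

>>> {"fn": "carry_out", "kwargs": {
  "moves": [
    [0,0,0,-0.1,0.03],
    [0,0,0,-0.2,0.03],
    [0,0,0,-0.28,0.03],
    [0,0,0,-0.305,0.03],
    [0,0,0,-0.309,0.03],
    [0,0,0,-0.309,0.03],
    [0,0,0,-0.309,0.03],
    [0,0,0,-0.309,0.03]
  ]
}}

```text
clock: 49.3
tcp_pos: [0.5895, -0.1444, 0.3625]
orientation: [-1.715, -2.63, -0.001]
contact_force: [3.3, 5.1, -12.6]
grip_width: 0.0358
gripper_force: 91.2
```

```bash
cat >> h.py <<'E'
def bush(n,z):
    im=r.grab_frame(n); h=cv2.cvtColor(im,cv2.COLOR_RGB2HSV); m=((h[...,0]<8)|(h[...,0]>172))&(h[...,1]>150)&(h[...,2]>90)
    m[:, :300]=0; m[:,400:]=0; m[:150]=0; m[260:]=0
    c=max(cv2.findContours(m.astype(np.uint8),cv2.RETR_EXTERNAL,cv2.CHAIN_APPROX_NONE)[0],key=cv2.contourArea)[:,0]
    print(n,"red x %d-%d y %d-%d"%(c[:,0].min(),c[:,0].max(),c[:,1].min(),c[:,1].max()),"leftmost",c[c[:,0].argmin()],plane(n,c[c[:,0].argmin()],z).round(4))
E
python3 - <<'E'
from h import *
o=r.get_obs();print(o["contact_force"],o["moment"],o["grip_width"]);go(.5895,-.145,.206,23.8)
for n in("scene","top"):
    bush(n,.16)
    # same measure on the first pictures
r.grab_frame_=r.grab_frame
class F: pass
import h
for n in("scene","top"):
    img=cv2.imread(f"pics/{n}0.png")[:,:,::-1].copy(); f=F(); f.grab_frame=lambda k:img; f.calibration=r.calibration
    h.r,old=f,h.r; print("start"); h.bush(n,.14); h.r=old
E
```

```text
[  3.30221438   5.09506256 -12.55923304] [ 1.21076175 -0.97270896  0.0536323 ] 0.03577587271450839
grasp [ 0.5893 -0.1442  0.2075] yaw_y 23.8 tilt [-0.001  0.001 -1.   ] -> d [-0.0008 -0.0002  0.0015] roll -0.000 j7 0.13 t 49.3
scene red x 327-390 y 191-231 leftmost [327 219] [[ 0.5773 -0.0099  0.16  ]]
top red x 325-385 y 221-245 leftmost [325 241] [[ 0.5583 -0.0043  0.16  ]]
start
scene red x 327-389 y 199-239 leftmost [327 227] [[ 0.578  -0.0102  0.14  ]]
start
top red x 324-392 y 217-246 leftmost [324 240] [[ 0.5631 -0.0018  0.14  ]]
```

The bush is back at its starting image column, 8 px higher while lifted. Lower and release.

>>> {"fn": "carry_out", "kwargs": {
  "moves": [
    [0,0,0.005,0,0.03],
    [0,0,0.01,0,0.03],
    [0,0,0.015,0,0.03],
    [0,0,0.02,0,0.03],
    [0,0,0.0215,0,0.03],
    [0,0,0.0215,0,0.03],
    [0,0,0.0215,0,0.03],
    [0,0,0.0215,0,0.03]
  ]
}}

```text
clock: 50.2
tcp_pos: [0.5896, -0.1443, 0.3417]
orientation: [-1.715, -2.631, -0.0]
contact_force: [-0.2, 6.2, -7.4]
grip_width: 0.0357
gripper_force: 91.9
```

>>> {"fn": "carry_out", "kwargs": {
  "moves": [
    [0,0,0,0,0.05],
    [0,0,0,0,0.085],
    [0,0,0,0,0.085],
    [0,0,0,0,0.085],
    [0,0,0,0,0.085],
    [0,0,0,0,0.085],
    [0,0,-0.02,0,0.085],
    [0,0,-0.06,0,0.085]
  ]
}}

```text
clock: 51.0
tcp_pos: [0.5888, -0.1454, 0.3994]
orientation: [-1.713, -2.627, 0.003]
contact_force: [0.4, -0.3, 0.1]
grip_width: 0.0848
gripper_force: 0.0
```

>>> {"fn": "carry_out", "kwargs": {
  "moves": [
    [0,0,-0.04,0,0.085],
    [0,0,-0.08,0,0.085],
    [0,0,-0.1,0,0.085],
    [0,0,-0.1,0,0.085],
    [0,0,-0.1,0,0.085],
    [0,0,-0.1,0,0.085],
    [0,0,-0.1,0,0.085],
    [0,0,-0.1,0,0.085]
  ]
}}

```text
clock: 51.8
tcp_pos: [0.5897, -0.145, 0.5007]
orientation: [-1.715, -2.63, 0.001]
contact_force: [-0.2, -0.0, -0.3]
grip_width: 0.085
gripper_force: 0.0
```

```bash
python3 - <<'E'
from h import *
o=r.get_obs();print(o["contact_force"],o["clock"],o["grip_width"],o["tcp_pos"])
for n in("scene","top"): bush(n,.14)
im=r.grab_frame("scene"); h=cv2.cvtColor(im,cv2.COLOR_RGB2HSV)
d=(h[...,2]<45); d[:180]=0; d[205:]=0; d[:,:365]=0; d[:,390:]=0; ys,xs=np.nonzero(d); print("knob",xs.mean(),ys.mean())
# bystanders: differences to start picture, jig and square tube regions
a=cv2.imread("pics/scene0.png")[:,:,::-1].astype(int)
# tube region still upright vs s6
b=cv2.imread("pics/s6.png")[:,:,::-1].astype(int)
print("tube diff",abs(im[340:395,200:240].astype(int)-b[340:395,200:240]).mean(),"jig diff",abs(im[203:233,394:420].astype(int)-a[203:233,394:420]).mean(),"sq",abs(im[215:240,345:358].astype(int)-a[215:240,345:358]).mean())
E
```

```text
[-0.235673   -0.02594994 -0.32188901] 51.8 0.08503592072972627 [ 0.5897486  -0.14504103  0.50069671]
scene red x 327-389 y 199-239 leftmost [327 230] [[ 0.5686 -0.0042  0.14  ]]
top red x 325-392 y 218-246 leftmost [325 242] [[ 0.5581 -0.0041  0.14  ]]
knob 376.73660714285717 191.78125
tube diff 26.598181818181818 jig diff 14.733333333333333 sq 16.72102564102564
```

```bash
python3 - <<'E'
from h import *
im=r.grab_frame("scene")
def t(im):
    g=cv2.cvtColor(im[335:400,195:245],cv2.COLOR_RGB2GRAY); m=(g<85).astype(np.uint8)
    n,l,s,c=cv2.connectedComponentsWithStats(m); i=s[1:,4].argmax()+1; return s[i]
for f in("s6","s7","s11"): print(f,t(cv2.imread(f"pics/{f}.png")[:,:,::-1]))
print("now",t(im))
E
```

```text
s6 [  0  21  42  44 765]
s7 [  0  22  40  43 702]
s11 [  0  22  40  43 679]
now [  0  21  40  44 708]
```

The tube has not moved, and the steady's image extents match the locked start. Handing in.

```bash
python3 -c "
from bench import r
print(r.hand_in())"
```

```text
the job is handed in; nothing more can be done
None
```

I've handed the job in at about 52 s with no verdict returned: the three sheaves I found (112, 88, 64) are on the arbor, the tube stands clear and the steady is back home in its notch; I took no fresh look at the 64's seating, judging it from pixel rows alone, nor at the untouched drilled block and square tube.

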